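# Load drain covers into the delivery carrier and bar them in

### The arm

A 6-joint arm with a two-finger parallel gripper is mounted at the origin on the work surface. World frame = base frame: x ahead of the robot, y to its left, z up, the work surface at z = 0. Lengths are in m, angles in rad, forces in N, time in s.
With the tool pointing down it reaches from about 0.35 to 0.775 m from the base axis. Payload 7.3 kg.
Tool frame: the origin (TCP) lies at the very end of the fingers, on their centre line; the grasp point (between the pads) lies 19 mm behind it; z points along the fingers, y is the line along which they close (so a half turn about z gives the same grasp; the last joint's range is limited). The gripper opens to 92 mm and grips with 3 to 60 N. Pads are 19 mm wide; open, the fingers measure 130 mm over their backs; the gripper's body (75 mm by 190 mm) begins 47 mm behind the grasp point.
Start: joints at [1.086, 0.342, 1.524, -0, 1.275, -0.146], TCP at [0.174, 0.495, 0.227] pointing down, gripper open.
Joint ranges: [-2.53, 2.53], [-0.77, 2.02], [0.04, 2.7], [-1, 4.14], [0.28, 2.66], [-3.11, 3.11]. Speed limits (rad/s): [2.57, 2.57, 3.14, 3.14, 3.14, 3.14].

### API

Orientations are given as [roll, pitch, yaw] about the fixed x, y, z axes, in that order (R = Rz(yaw) Ry(pitch) Rx(roll)).
In Python, from cell import telemetry, eyes, job gives the robot as it stands.
- The arm moves only by the tool apply_moves, never from a script. Its arguments are lists of equal length, an entry for each row: "delta_pos": the shift along the world's x, y, z each as a share of 0.4 m, from -1 to 1, a list of three; "dr": the turn, a rotation vector about the world's x, y, z each as a share of 0.5 rad, from -1 to 1, a list of three; "jaw": the opening, from 0 (shut) to 1 (fully open). A call has 1 to 8 rows; each row is the pose to reach, as a shift and turn from the pose commanded when the call began; what a row does not reach only later rows make up. A row lasts 1/12 s, in which the tool goes at most 41.7 mm and 7.16 degrees, less where a joint would pass 70% of its speed; a pose out of reach is approached as far as the arm can. A call with a number of a shift or a turn outside -1 to 1 is refused whole. A call with a gripper value outside its range is refused whole. The fingers move at their own pace and stop on an object; "force" is the grip in N (left out, the last holds). Time passes only in rows, so rows that repeat a pose let the fingers close. It gives the time, the measured TCP pose, the force, the opening and the grip force at its end, in the units of the state.
- telemetry.observe(): the state, without advancing time (a new reading comes with each control period).
- eyes.read_camera(name): name is "side" or "top"; returns the picture (400x640x3 uint8, red, green, blue); there is no depth.
- eyes.camera_model(name): a dict with "vertical_fov" (degrees; the focal length in pixels is half the picture's height over the tangent of half this angle, whatever the lens; pixels are square), "cx", "cy" (the principal point, pixels), "k1" (the pictures are not rectified: a ray, as slopes to the right and down, at radius r is drawn at 1 + k1 r^2 times it, then the intrinsics apply), "rvec" (rotation vector, rad) and "tvec" (3), from world to camera coordinates, as OpenCV has them. Camera axes: x right, y down, z forward; pixel columns grow to the right and rows downward; lengths in m; the calibration is good to about 2 mm. A picture is of the moment at which its call begins. camera_model takes no time and is no camera call.
- job.hand_in(): hands the job in; it is judged then, once.
The state is a dict: "time": time; "qpos": joint angles; "qvel": joint speeds; "joint_efforts": joint torques, N m; "tool_pos": TCP position; "tool_rot": TCP orientation; "contact_force": force on the tool from outside, world axes, zero at the start; "torque": the same for the moment, N m; "opening": finger opening in m; "grip_force": force on a finger pad.
Only numpy, scipy, OpenCV 4.12 (cv2) and the standard library are available. Lean on these libraries where they do the work, as an engineer would, in place of code of your own. Each camera call takes 0.05 s, during which the arm holds its last target. There are 200 camera calls.

### The job

Using the spatula, slide its blade under each drain cover on the bench and stack all of the covers flat in the delivery carrier, one square on top of the other in the middle of its floor; do not touch the polished covers with the gripper's fingers, and be gentle with the blade. Then, once all the covers are in, lay the retaining bar across the carrier in the notches of both side walls, centred end to end, and leave the spatula lying flat on the black rubber mat. Leave the other stock on the bench alone.

Things in the scene. Friction and masses are not known exactly. Their poses are not given: they have to be found in the camera images.
- cover_a: Drain cover (up to 3 alike; may be absent): slotted steel plate 110 (x) by 100 (y) by 4 mm on two full-length feet along its x, 15 mm high, 6 mm thick, centred at y = +-39: under it a tunnel 72 mm wide, 15 mm high, open at both x ends. Slots on top run along x. 19 mm high, 0.14-0.23 kg; covers stack flat, 19 mm each. Origin: centre of underside (foot bottoms). Starts with an end towards the robot.
- cover_b: Drain cover (up to 3 alike; may be absent): slotted steel plate 110 (x) by 100 (y) by 4 mm on two full-length feet along its x, 15 mm high, 6 mm thick, centred at y = +-39: under it a tunnel 72 mm wide, 15 mm high, open at both x ends. Slots on top run along x. 19 mm high, 0.14-0.23 kg; covers stack flat, 19 mm each. Origin: centre of underside (foot bottoms). Starts with an end towards the robot.
- cover_c: Drain cover (up to 3 alike; may be absent): slotted steel plate 110 (x) by 100 (y) by 4 mm on two full-length feet along its x, 15 mm high, 6 mm thick, centred at y = +-39: under it a tunnel 72 mm wide, 15 mm high, open at both x ends. Slots on top run along x. 19 mm high, 0.14-0.23 kg; covers stack flat, 19 mm each. Origin: centre of underside (foot bottoms). Starts with an end towards the robot.
- spatula: Lifting spatula, 0.25 kg: steel blade x = -59 to +50 mm (tip), 54 mm wide, 3 mm thick; upright neck 30 mm wide at x = -59 to -53; level wooden handle x = -156 to -56, 20 mm wide, z = 50 to 80. Origin: blade underside, centre line, 50 mm behind the tip; z up; stands on its blade. A cover rides stably with its middle at x = 8 mm, blade inside the tunnel, rear edge just ahead of the neck.
- spatula_grip (a point): Where to grip the spatula's handle: 80 mm behind its origin, 65 mm above the blade's underside; the handle is 20 mm wide there (along the spatula's y).
- mat: Thin black rubber mat fixed to the bench at the robot's right, 240 mm (its x) by 130 mm (its y), 3 mm thick; the spatula starts on it. Origin: centre of its underside.
- carrier: Fixed delivery carrier: wooden base 120 (x) by 148 (y) by 30 mm high between two grey walls at +y and -y, 12 mm thick, 124 mm apart inside, tops 108 mm above the bench; a grey end stop at +x (inner face x = 65 mm, 8 thick, 80 high); open on top and at the -x end (faces the robot roughly). Mid-way along each side wall's top: a notch 30 mm wide (x), 14 mm deep. Origin: centre of base underside.
- carrier_floor (a point): Centre of the carrier's floor (top of the wooden base, 30 mm above the bench): where the underside of the lowest cover goes; axes as the carrier.
- carrier_seat (a point): Midway between the bottoms of the two notches, 94 mm above the bench: where the underside of the bar goes, at mid-length. A stack of three covers ends 7 mm below this.
- bar: Plain aluminium retaining bar, 200 mm long (its y), 20 mm wide (x), 24 mm high (z), 0.16-0.25 kg, lying on the bench in front of the carrier. Origin: centre of its underside.
- coupling: White plastic pipe coupling, 54 mm across, 50 mm high, standing. Bystander, to be left alone. Origin: centre of its underside.
- tee: White plastic pipe tee, 100 mm long, 40 mm high, lying. Bystander, to be left alone. Origin: centre of its underside.
- carton: Small cardboard carton 80 x 60 x 50 mm. Bystander, to be left alone. Origin: centre of its underside.
- jar: Jar, 60 mm across, 85 mm high. Bystander, to be left alone. Origin: centre of its underside.
- valve: Brass valve with a red handle, 66 mm high. Bystander, to be left alone. Origin: centre of its underside.
Not all that is in view belongs to the job. Leave any red look-alike of the carrier alone.

How it is judged:
By the outcome, as a careful person would: the job done as asked, in the order asked, and still so for the second after the job is handed in, with the robot touching nothing.
Of cover_a, cover_b, cover_c only 2 to 3 are there at a start; the rules pass over those that are not, and their reading is None.
At some moment in a run one of cover_a, cover_b, cover_c, bar may be knocked a few centimetres aside while the robot is not near it.
It also fails if it takes over 210 s, if anything falls off the work surface, if the arm or the gripper's body presses on something with over 40 N, if the wrist force passes 120 N, or if a joint passes its speed limit or range.

## Working session

There is one attempt and no reset: what is moved stays moved. The work goes in short steps, Python scripts to look and compute and a tool call to move; the robot and the scene stay as the last step left them, time stands still between calls to the robot, and variables do not carry over. Pictures are saved under pics/ and viewed, at most 14 in all, crops included, and the job is handed in when it is done.

Besides the shell and the picture viewer there is one more tool, called after "Call:" by a JSON object that holds its "op" and its "data", one argument or row to a line. apply_moves: Moves the arm, as the interface text tells. Its arguments: {"type":"object","properties":{"delta_pos":{"type":"array"},"dr":{"type":"array"},"jaw":{"type":"array"},"force":{"type":"number"}},"required":["delta_pos","dr","jaw"]}

```bash
ls; mkdir -p pics; cat > h.py <<'E'
import numpy as np, cv2
from cell import telemetry, eyes, job
def cam(n):
    m=eyes.camera_model(n); f=200/np.tan(np.radians(m["vertical_fov"])/2)
    K=np.array([[f,0,m["cx"]],[0,f,m["cy"]],[0,0,1.]])
    return K,np.array([m["k1"],0,0,0,0.]),np.array(m["rvec"],float),np.array(m["tvec"],float)
def ray(n,uv):
    K,d,r,t=cam(n); p=cv2.undistortPoints(np.array([[uv]],float),K,d)[0,0]
    R=cv2.Rodrigues(r)[0]; return -R.T@t, R.T@np.array([p[0],p[1],1])
def onz(n,uv,z):
    o,v=ray(n,uv); return o+v*(z-o[2])/v[2]
def proj(n,P):
    K,d,r,t=cam(n); return cv2.projectPoints(np.array(P,float).reshape(-1,1,3),r,t,K,d)[0][:,0]
def tri(uv1,uv2,a="top",b="side"):
    o1,v1=ray(a,uv1);o2,v2=ray(b,uv2)
    s=np.linalg.lstsq(np.c_[v1,-v2],o2-o1,rcond=None)[0]
    p,q=o1+s[0]*v1,o2+s[1]*v2; return (p+q)/2,np.linalg.norm(p-q)
def snap(n,name,crop=None,k=1,save=True):
    im=eyes.read_camera(n)[:,:,::-1].copy(); cv2.imwrite(f"pics/raw_{name}.png",im)
    if crop: x0,y0,x1,y1=crop; im=im[y0:y1,x0:x1]
    im=cv2.resize(im,None,fx=k,fy=k,interpolation=cv2.INTER_CUBIC); cv2.imwrite(f"pics/{name}.png",im)
E
python3 - <<'E'
from h import *
snap("top","t0",None,1.25);snap("side","s0",None,1.25)
for n in("top","side"):
    print(n,ray(n,(320,200)), eyes.camera_model(n))
print(telemetry.observe())
E
```

```text
pics
top (array([ 0.35319405, -0.03303748,  1.29627457]), array([ 0.15094689, -0.01950138, -0.98875662])) {'vertical_fov': 54.85585879661384, 'cx': 313.82211339673376, 'cy': 209.02123526112524, 'k1': 0.019893319633581624, 'rvec': array([ 2.12573587, -2.18477641,  0.13991705]), 'tvec': array([-0.02249634,  0.51723966,  1.2402106 ])}
side (array([ 0.46780843, -0.83986787,  0.89954799]), array([ 0.02356248,  0.69902863, -0.71490154])) {'vertical_fov': 49.78701058314737, 'cx': 321.82778283522674, 'cy': 193.01831946188727, 'k1': -0.11756795858604453, 'rvec': array([ 2.34986322, -0.07528123,  0.00812305]), 'tvec': array([-0.49965192,  0.07414626,  1.21583702])}
{'time': 0.1, 'qpos': array([ 1.08599335e+00,  3.42636706e-01,  1.52492428e+00,  3.42610130e-05,
        1.27537644e+00, -1.45994950e-01]), 'qvel': array([ 0.00075006, -0.00263647, -0.00215794, -0.00103562, -0.00116436,
       -0.00066329]), 'joint_efforts': array([ 1.98608148e-03, -4.32002163e+01, -2.44694602e+01,  7.19136139e-02,
        5.26797969e-02, -1.05311301e-04]), 'tool_pos': array([0.17428956, 0.49484806, 0.22612196]), 'tool_rot': array([-3.14026695e+00, -2.28049028e-04,  2.80277448e+00]), 'contact_force': array([0.19986198, 0.06498116, 0.45170959]), 'torque': array([ 0.02165435,  0.00038854, -0.01928044]), 'grip_force': 0.0, 'opening': 0.09195154002577294}
```

View pics/t0.png

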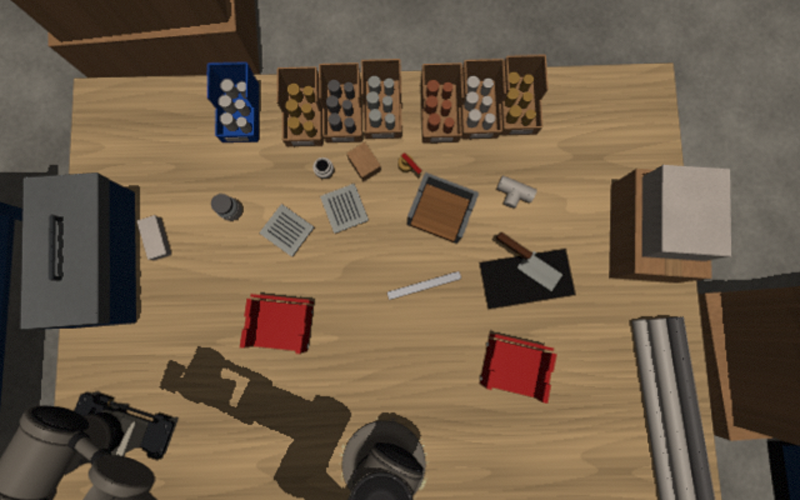

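View pics/s0.png

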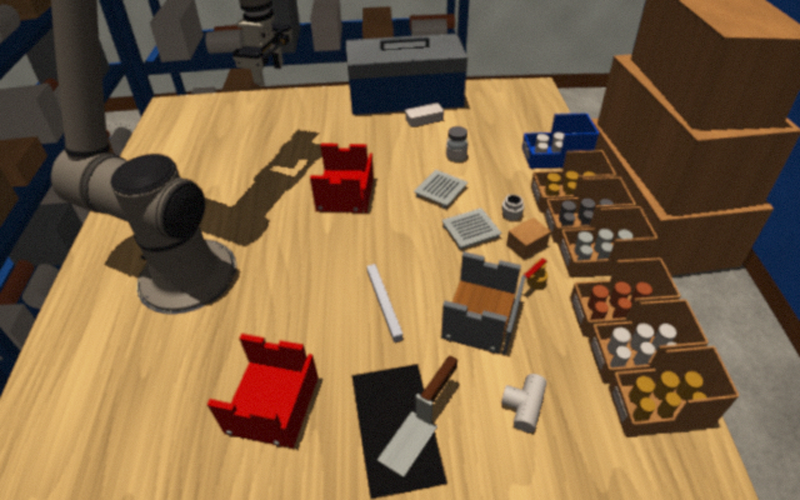

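The top view shows two covers at about (287,229) and (344,207), the grey carrier at (443,208) with its open end facing the robot, and the bar at (424,285). The spatula is on the mat at (530,262) with its tip pointing down-right.

What could be mistaken for what:
- **Carrier:** the grey box at (443,208) is the carrier. The red ones at (278,323) and (518,366) are look-alikes.
- **Bar:** the thin strip at (424,285) is the bar. The white block at (154,237) is other stock.
- **Covers:** only the two slotted plates match.

Next I'll take close crops.

```bash
cat >> h.py <<'E'
def tiles(raws,name,specs,k=4,cols=2):
    """specs: (img,x0,y0,w,h) -> montage with 10px ticks"""
    out=[]
    for i,x0,y0,w,h in specs:
        t=cv2.resize(raws[i][y0:y0+h,x0:x0+w],None,fx=k,fy=k,interpolation=cv2.INTER_CUBIC)
        for x in range(-(-x0//10)*10,x0+w,10):
            X=int((x-x0+.5)*k); cv2.line(t,(X,0),(X,5),(0,255,255),1)
            if x%20==0: cv2.putText(t,str(x),(X-9,15),0,.33,(0,255,255),1)
        for y in range(-(-y0//10)*10,y0+h,10):
            Y=int((y-y0+.5)*k); cv2.line(t,(0,Y),(5,Y),(0,255,255),1)
            if y%20==0: cv2.putText(t,str(y),(6,Y+4),0,.33,(0,255,255),1)
        cv2.rectangle(t,(0,0),(w*k-1,h*k-1),(255,0,255),1); out.append(t)
    cv2.imwrite(f"pics/{name}.png",np.vstack([np.hstack(out[r:r+cols]) for r in range(0,len(out),cols)]))
E
python3 - <<'E'
from h import *
R={n:cv2.imread(f"pics/raw_{n}.png") for n in("t0","s0")}
tiles(R,"m_t",[("t0",205,140,100,75),("t0",310,130,100,75),("t0",290,190,100,75),("t0",375,180,100,75)])
tiles(R,"m_s",[("s0",320,130,100,75),("s0",340,205,100,75),("s0",280,205,100,75),("s0",290,280,100,75)])
E
```

```text
(no output)
```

View pics/m_t.png

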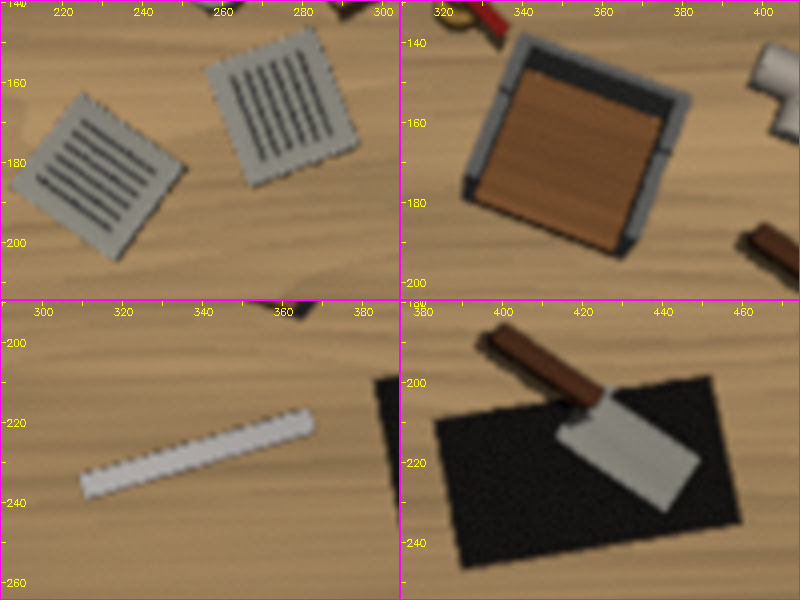

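View pics/m_s.png

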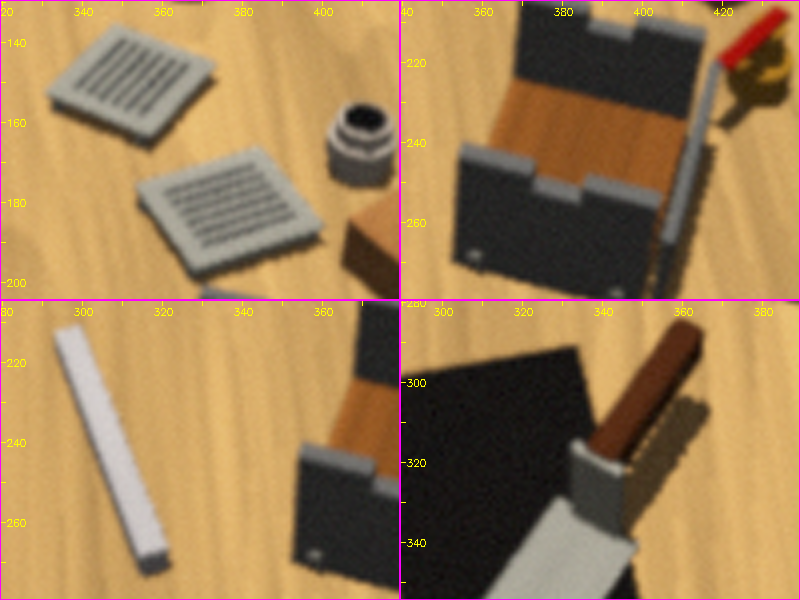

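```bash
cat >> h.py <<'E'
from scipy.optimize import least_squares
def fit(obs,p0,loss="soft_l1",fixz=None):
    """obs: list of (view,(mx,my,mz) mm,(u,v)) -> x,y,z,yaw"""
    def res(p):
        c,s=np.cos(p[3]),np.sin(p[3]); R=np.array([[c,-s,0],[s,c,0],[0,0,1]])
        z=p[2] if fixz is None else fixz
        out=[]
        for n in("top","side"):
            o=[q for q in obs if q[0]==n]
            if o: out.append((proj(n,np.array([q[1] for q in o])/1000.@R.T+[p[0],p[1],z])-[q[2] for q in o]).ravel())
        return np.concatenate(out)
    r=least_squares(res,p0,loss=loss); return r.x,res(r.x).reshape(-1,2)
E
cat > f0.py <<'E'
from h import *
def T(v,o,L): return [(v,m,(u/4+o[0]-.5,w/4+o[1]-.5)) for m,(u,w) in L]
O={}
O["A"]=T("top",(205,140),[((55,-50,19),(85,93)),((-55,-50,19),(187,170)),((-55,50,19),(117,261)),((55,50,19),(8,187))])+T("side",(320,130),[((55,50,19),(115,22)),((55,-50,19),(215,67)),((-55,-50,19),(150,137)),((-55,50,19),(48,97))])
O["B"]=T("top",(205,140),[((55,50,19),(205,69)),((55,-50,19),(310,28)),((-55,-50,19),(359,146)),((-55,50,19),(254,187))])+T("side",(320,130),[((55,50,19),(258,147)),((55,-50,19),(322,230)),((-55,-50,19),(197,270)),((-55,50,19),(138,187))])
O["bar"]=T("top",(290,190),[((10,100,24),(80,178)),((-10,100,24),(85,198)),((10,-100,24),(310,108)),((-10,-100,24),(315,130))])+T("side",(280,205),[((-10,100,24),(53,35)),((10,100,24),(80,23)),((-10,-100,24),(137,260)),((10,-100,24),(167,248))])
O["spat"]=T("top",(375,180),[((50,27,3),(300,160)),((50,-27,3),(265,213)),((-59,-27,3),(155,137)),((-156,10,80),(105,23)),((-156,-10,80),(88,47)),((-56,-10,80),(188,108))])+T("side",(290,280),[((-156,-10,80),(282,18)),((-156,10,80),(303,35)),((-59,27,3),(237,245)),((-59,-27,3),(160,200))])+[("side",(50,-27,3),(302,363.6)),("side",(50,27,3),(322,380))]
O["car"]=T("top",(310,130),[((-60,74,108),(65,172)),((60,74,108),(123,33)),((60,-74,108),(290,97)),((15,68,101),(107,92)),((15,-68,101),(263,152))])+T("side",(340,205),[((-60,-74,108),(58,158)),((60,-74,108),(260,205)),((-15,-74,108),(131,183)),((15,-74,108),(182,188)),((-60,-74,0),(52,262)),((-15,62,94),(188,27)),((15,62,94),(235,42)),((60,62,108),(305,42))])
P0={"A":(.55,.25,0,.93),"B":(.6,.1,0,.37),"bar":(.4,-.05,0,.3),"spat":(.45,-.4,0,-2.2),"car":(.6,-.15,0,-.35)}
E
python3 - <<'E'
from f0 import *
np.set_printoptions(precision=4,suppress=True)
for k in O:
    p,r=fit(O[k],P0[k]); print(k,p,np.degrees(p[3])); print(np.round(r,1).tolist())
E
```

```text
A [ 0.6134  0.2463 -0.0039  0.9199] 52.707210163045666
[[-0.4, -0.2], [-0.0, -0.9], [-0.4, 0.1], [0.8, -0.3], [-0.4, 0.8], [0.6, -0.4], [-0.3, 0.6], [-1.5, -0.5]]
B [ 0.67    0.0917 -0.0053  0.358 ] 20.509434295230445
[[-0.4, 0.1], [0.6, -0.4], [0.3, -0.7], [-1.0, -0.0], [0.1, 0.1], [0.8, -0.4], [-0.7, 0.6], [-1.5, 0.1]]
bar [ 0.4529 -0.1182 -0.0034  0.2569] 14.71950453159489
[[-0.4, -0.6], [0.1, 0.2], [-0.2, 0.0], [0.4, 0.3], [-0.3, -0.6], [-0.1, 0.7], [0.1, -0.5], [0.3, 0.4]]
spat [ 0.4814 -0.4344 -0.0028 -2.2182] -127.09553208134564
[[-0.7, -0.0], [-0.7, -0.3], [-0.4, -0.0], [-0.6, -1.0], [0.2, -2.0], [1.3, 0.7], [-1.3, -0.6], [1.2, -0.7], [0.5, 0.3], [-0.6, -0.5], [-1.0, 3.9], [-0.1, 1.1]]
car [ 0.6496 -0.1682 -0.0014 -0.4013] -22.993054783035976
[[-0.2, -0.4], [-1.1, -0.0], [0.8, 0.5], [-0.5, -0.7], [0.5, -0.5], [-0.1, -0.4], [-0.2, 1.1], [0.3, -1.7], [0.2, 0.3], [-0.1, 0.4], [-0.4, 0.6], [-0.7, -0.4], [0.1, 0.1]]
```

```bash
python3 - <<'E'
from f0 import *
np.set_printoptions(precision=4,suppress=True)
O["spat"]=O["spat"][:-2]
O["mat"]=T("top",(375,180),[((120,65,3),(35,120)),((-120,65,3),(310,76)),((-120,-65,3),(342,223)),((120,-65,3),(62,270))])
P0["mat"]=(.45,-.4,0,1.7)
F={k:fit(O[k],P0[k],fixz=.003 if k=="spat" else 0.)[0] for k in O}
for k in F: print(k,F[k][[0,1,3]])
x,y,_,a=F["spat"]; g=np.array([x-.08*np.cos(a),y-.08*np.sin(a)]); print("grip",g)
# overlay check
R=cv2.imread("pics/raw_t0.png"); S=cv2.imread("pics/raw_s0.png")
E
```

```text
A [0.6128 0.2444 0.9198]
B [0.6688 0.089  0.3592]
bar [ 0.4529 -0.1193  0.2562]
spat [ 0.4803 -0.436  -2.2192]
car [ 0.6493 -0.1689 -0.4005]
mat [ 0.5324 -0.4005  1.2964]
grip [ 0.5286 -0.3723]
```

Call:
{"op": "apply_moves", "data": {
  "delta_pos": [
    [0.6,-0.45,0],
    [0.6,-0.45,0],
    [0.6,-0.45,0],
    [0.6,-0.45,0],
    [0.6,-0.45,0],
    [0.6,-0.45,0],
    [0.6,-0.45,0],
    [0.6,-0.45,0]
  ],
  "dr": [
    [0,0,-1],
    [0,0,-1],
    [0,0,-1],
    [0,0,-1],
    [0,0,-1],
    [0,0,-1],
    [0,0,-1],
    [0,0,-1]
  ],
  "jaw": [0.6,0.6,0.6,0.6,0.6,0.6,0.6,0.6]
}}

```text
time: 0.77
tool_pos: [0.4187, 0.3114, 0.2263]
tool_rot: [-3.142, 0.002, 2.298]
contact_force: [-0.4, 0.7, -0.3]
opening: 0.0551
grip_force: 0.0
```

Call:
{"op": "apply_moves", "data": {
  "delta_pos": [
    [0.25,-0.7,0],
    [0.25,-0.7,0],
    [0.25,-0.7,0],
    [0.25,-0.7,0],
    [0.25,-0.7,0],
    [0.25,-0.7,0],
    [0.25,-0.7,0],
    [0.25,-0.7,0]
  ],
  "dr": [
    [0,0,-1],
    [0,0,-1],
    [0,0,-1],
    [0,0,-1],
    [0,0,-1],
    [0,0,-1],
    [0,0,-1],
    [0,0,-1]
  ],
  "jaw": [0.6,0.6,0.6,0.6,0.6,0.6,0.6,0.6]
}}

```text
time: 1.43
tool_pos: [0.516, 0.03, 0.2263]
tool_rot: [-3.142, 0.002, 1.798]
contact_force: [1.0, 0.1, -0.7]
opening: 0.0551
grip_force: 0.0
```

Call:
{"op": "apply_moves", "data": {
  "delta_pos": [
    [0.035,-0.675,0],
    [0.035,-0.675,0],
    [0.035,-0.675,0],
    [0.035,-0.675,0],
    [0.035,-0.675,0],
    [0.035,-0.675,0],
    [0.035,-0.675,0],
    [0.035,-0.675,0]
  ],
  "dr": [
    [0,0,-1],
    [0,0,-1],
    [0,0,-1],
    [0,0,-1],
    [0,0,-1],
    [0,0,-1],
    [0,0,-1],
    [0,0,-1]
  ],
  "jaw": [0.6,0.6,0.6,0.6,0.6,0.6,0.6,0.6]
}}

```text
time: 2.1
tool_pos: [0.5282, -0.2385, 0.2258]
tool_rot: [-3.141, 0.001, 1.298]
contact_force: [-0.7, 0.6, -0.1]
opening: 0.0555
grip_force: 0.0
```

Call:
{"op": "apply_moves", "data": {
  "delta_pos": [
    [0,-0.34,-0.2],
    [0,-0.34,-0.2],
    [0,-0.34,-0.2],
    [0,-0.34,-0.2],
    [0,-0.34,-0.2],
    [0,-0.34,-0.2],
    [0,-0.34,-0.2]
  ],
  "dr": [
    [0,0,-0.76],
    [0,0,-0.76],
    [0,0,-0.76],
    [0,0,-0.76],
    [0,0,-0.76],
    [0,0,-0.76],
    [0,0,-0.76]
  ],
  "jaw": [0.6,0.6,0.6,0.6,0.6,0.6,0.6]
}}

```text
time: 2.68
tool_pos: [0.529, -0.3691, 0.1469]
tool_rot: [-3.141, -0.001, 0.924]
contact_force: [0.3, 0.8, -0.5]
opening: 0.0546
grip_force: 0.0
```

Call:
{"op": "apply_moves", "data": {
  "delta_pos": [
    [0,-0.006,-0.05],
    [0,-0.006,-0.1],
    [0,-0.006,-0.15],
    [0,-0.006,-0.2],
    [0,-0.006,-0.225],
    [0,-0.006,-0.235],
    [0,-0.006,-0.235]
  ],
  "dr": [
    [0,0,0],
    [0,0,0],
    [0,0,0],
    [0,0,0],
    [0,0,0],
    [0,0,0],
    [0,0,0]
  ],
  "jaw": [0.6,0.6,0.6,0.6,0.6,0.6,0.6]
}}

```text
time: 3.27
tool_pos: [0.5289, -0.372, 0.053]
tool_rot: [-3.141, -0.0, 0.924]
contact_force: [0.4, 0.7, 0.5]
opening: 0.0551
grip_force: 0.0
```

```bash
python3 - <<'E'
from h import *
snap("top","t1");snap("side","s1")
s=telemetry.observe();print(s["tool_pos"],s["tool_rot"],s["qpos"])
R={n:cv2.imread(f"pics/raw_{n}.png") for n in("t1","s1")}
tiles(R,"m1",[("t1",370,170,100,75),("s1",290,270,100,75),("t1",205,130,100,75),("s1",320,130,100,75)])
E
```

```text
[ 0.52936584 -0.37320996  0.05428919] [3.13923241e+00 1.31528580e-04 9.23477896e-01] [-7.32348301e-01  7.26210463e-01  1.36473346e+00  8.00812507e-05
  1.04828585e+00 -8.50699087e-02]
```

View pics/m1.png

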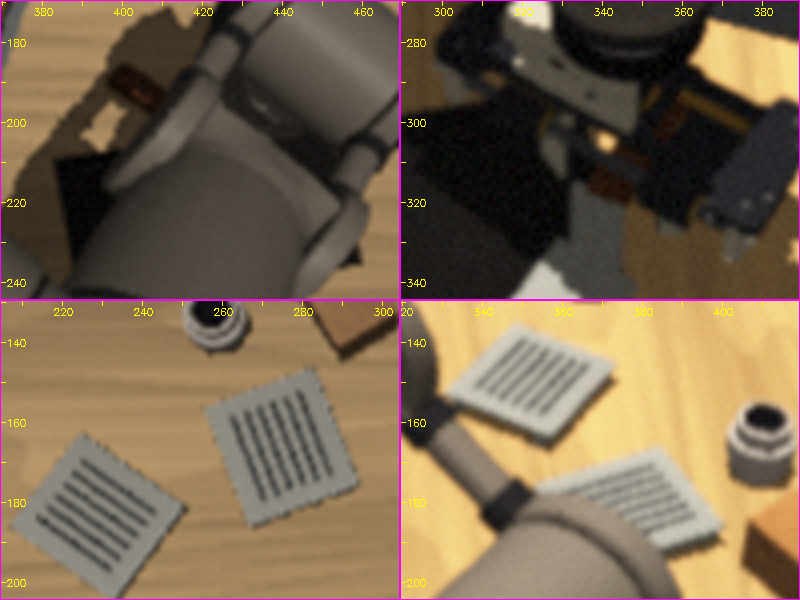

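The gripper straddles the brown handle, which shows at about (402,190) in the top tile. The covers haven't moved, still at about (229,184) and (275,157).

Call:
{"op": "apply_moves", "data": {
  "delta_pos": [
    [0,0,-0.01],
    [0,0,-0.01],
    [0,0,-0.01],
    [0,0,-0.01],
    [0,0,-0.01],
    [0,0,-0.01],
    [0,0,-0.01],
    [0,0,-0.01]
  ],
  "dr": [
    [0,0,0],
    [0,0,0],
    [0,0,0],
    [0,0,0],
    [0,0,0],
    [0,0,0],
    [0,0,0],
    [0,0,0]
  ],
  "jaw": [0.4,0.3,0.2,0.1,0.05,0,0,0],
  "force": 55
}}

```text
time: 4.03
tool_pos: [0.5284, -0.3732, 0.0488]
tool_rot: [3.142, -0.0, 0.923]
contact_force: [-0.1, 1.4, 1.3]
opening: 0.0197
grip_force: 55.0
```

Call:
{"op": "apply_moves", "data": {
  "delta_pos": [
    [0,0,0],
    [0,0,0],
    [0,0,0.02],
    [0,0,0.04],
    [0,0,0.08],
    [0,0,0.12],
    [0,0,0.12]
  ],
  "dr": [
    [0,0,0],
    [0,0,0],
    [0,0,0],
    [0,0,0],
    [0,0,0],
    [0,0,0],
    [0,0,0]
  ],
  "jaw": [0,0,0,0,0,0,0]
}}

```text
time: 4.62
tool_pos: [0.5301, -0.3746, 0.1008]
tool_rot: [3.135, 0.0, 0.923]
contact_force: [0.2, -0.7, -1.3]
opening: 0.0195
grip_force: 55.0
```

Call:
{"op": "apply_moves", "data": {
  "delta_pos": [
    [0,0.0,0.1],
    [0,0.02,0.18],
    [0,0.06,0.25],
    [0,0.1,0.25],
    [0,0.15,0.25],
    [0,0.15,0.25],
    [0,0.15,0.25]
  ],
  "dr": [
    [0,0,0.0],
    [0,0,0.2],
    [0,0,0.4],
    [0,0,0.6],
    [0,0,0.8],
    [0,0,1],
    [0,0,1]
  ],
  "jaw": [0,0,0,0,0,0,0]
}}

```text
time: 5.2
tool_pos: [0.5285, -0.312, 0.1967]
tool_rot: [-3.141, -0.0, 1.428]
contact_force: [0.2, -0.2, -2.5]
opening: 0.0195
grip_force: 55.0
```

Call:
{"op": "apply_moves", "data": {
  "delta_pos": [
    [-0.01,0.05,0],
    [-0.02,0.1,0],
    [-0.03,0.15,0],
    [-0.04,0.2,0],
    [-0.04,0.2,0],
    [-0.04,0.2,0]
  ],
  "dr": [
    [0,0,0.2],
    [0,0,0.4],
    [0,0,0.6],
    [0,0,0.8],
    [0,0,1],
    [0,0,1]
  ],
  "jaw": [0,0,0,0,0,0]
}}

```text
time: 5.7
tool_pos: [0.5124, -0.2327, 0.1966]
tool_rot: [-3.141, -0.0, 1.924]
contact_force: [-0.2, 0.2, -3.0]
opening: 0.02
grip_force: 55.0
```

Call:
{"op": "apply_moves", "data": {
  "delta_pos": [
    [-0.01,0.05,0],
    [-0.02,0.1,0],
    [-0.03,0.15,0],
    [-0.04,0.2,0],
    [-0.04,0.2,0],
    [-0.04,0.2,0]
  ],
  "dr": [
    [0,0,0.2],
    [0,0,0.4],
    [0,0,0.6],
    [0,0,0.8],
    [0,0,1],
    [0,0,1]
  ],
  "jaw": [0,0,0,0,0,0]
}}

```text
time: 6.2
tool_pos: [0.4966, -0.1533, 0.1967]
tool_rot: [-3.141, 0.0, 2.422]
contact_force: [-0.1, -0.9, -2.2]
opening: 0.0201
grip_force: 55.0
```

Call:
{"op": "apply_moves", "data": {
  "delta_pos": [
    [-0.01,0.05,0],
    [-0.02,0.1,0],
    [-0.03,0.15,0],
    [-0.04,0.2,0],
    [-0.04,0.2,0],
    [-0.04,0.2,0]
  ],
  "dr": [
    [0,0,0.2],
    [0,0,0.4],
    [0,0,0.6],
    [0,0,0.8],
    [0,0,1],
    [0,0,1]
  ],
  "jaw": [0,0,0,0,0,0]
}}

```text
time: 6.7
tool_pos: [0.4808, -0.0735, 0.1967]
tool_rot: [-3.141, 0.0, 2.92]
contact_force: [-0.3, -0.7, -2.2]
opening: 0.0199
grip_force: 55.0
```

Call:
{"op": "apply_moves", "data": {
  "delta_pos": [
    [-0.01,0.05,0],
    [-0.02,0.1,0],
    [-0.03,0.15,0],
    [-0.04,0.2,0],
    [-0.04,0.2,0],
    [-0.04,0.2,0]
  ],
  "dr": [
    [0,0,0.2],
    [0,0,0.4],
    [0,0,0.6],
    [0,0,0.8],
    [0,0,1],
    [0,0,1]
  ],
  "jaw": [0,0,0,0,0,0]
}}

```text
time: 7.2
tool_pos: [0.465, 0.0064, 0.1967]
tool_rot: [-3.141, 0.0, -2.864]
contact_force: [-0.6, -0.1, -2.6]
opening: 0.0196
grip_force: 55.0
```

```bash
python3 - <<'E'
from h import *
for i in range(2): snap("top","t2");snap("side","s2")
s=telemetry.observe();print(s["time"],s["tool_pos"],s["tool_rot"],s["qpos"])
R={n:cv2.imread(f"pics/raw_{n}.png") for n in("t2","s2")}
tiles(R,"m2",[("t2",205,130,120,95),("s2",300,110,120,95)],k=6,cols=1)
tiles(R,"m2",[("t2",205,130,130,100),("s2",300,110,130,100)],k=3,cols=2)
tiles(R,"m2",[("t2",200,130,100,75),("t2",250,160,100,75),("s2",320,130,100,75),("s2",250,160,100,75)],k=4,cols=2)
E
```

```text
7.4 [0.46490376 0.00572268 0.19665998] [-3.14132680e+00  4.34498243e-05 -2.86706058e+00] [-1.52607169e-01  2.61518852e-01  1.72898118e+00 -2.45268384e-04
  1.15094295e+00 -1.99783560e+00]
```

View pics/m2.png

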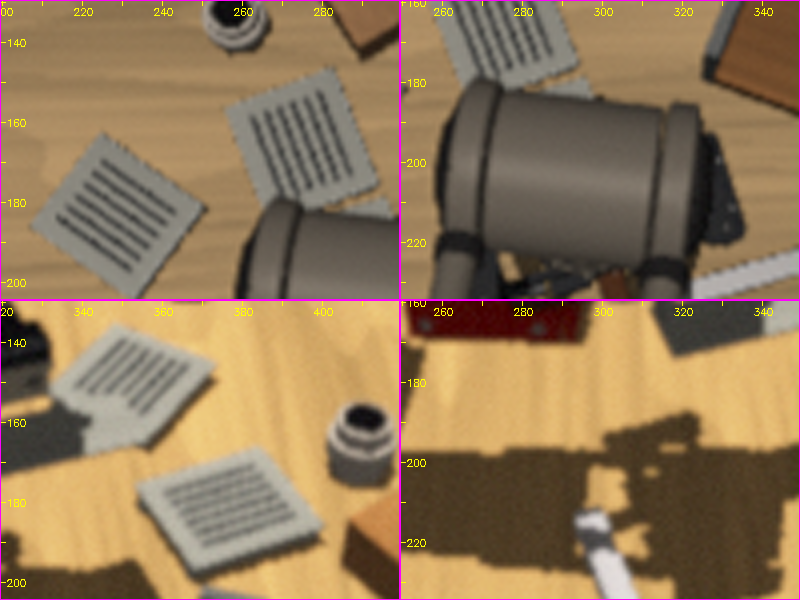

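The covers are where they were, and the blade tip shows in the side tile at raw (358,166). I'll check for droop before going down.

```bash
cat >> h.py <<'E'
def spat_pts(tp,syaw,pts,droop=0):
    c,s=np.cos(syaw),np.sin(syaw); out=[]
    for x,y,z in np.array(pts)/1000.:
        xr,zr=x+.08,z-.0458; cx,sx=np.cos(droop),np.sin(droop)
        X,Z=xr*cx+zr*sx,-xr*sx+zr*cx
        out.append([tp[0]+X*c-y*s,tp[1]+X*s+y*c,tp[2]+Z])
    return out
E
python3 - <<'E'
from h import *
tp=(.465,.0057,.1967)
for d in(0,.05,.1): print(d,[proj(v,spat_pts(tp,-2.867+np.pi,[(50,-27,3),(50,27,3)],d)).round(1).tolist() for v in("top","side")])
R=cv2.imread("pics/raw_s2.png"); T=cv2.imread("pics/raw_t2.png")
tiles({"s":R,"t":T},"m3",[("s",310,125,60,50),("t",270,170,60,50)],k=6)
E
```

```text
0 [[[296.0, 177.8], [278.8, 183.0]], [[357.2, 163.9], [349.6, 151.7]]]
0.05 [[[296.3, 178.9], [279.3, 184.1]], [[356.3, 165.9], [348.8, 153.7]]]
0.1 [[[296.6, 180.2], [279.7, 185.3]], [[355.3, 168.0], [347.8, 155.7]]]
```

View pics/m3.png

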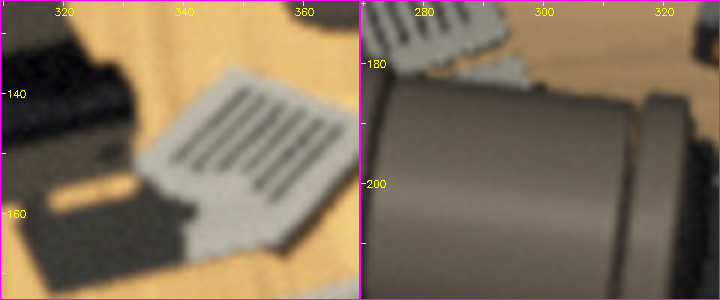

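Call:
{"op": "apply_moves", "data": {
  "delta_pos": [
    [0,0.015,-0.05],
    [0,0.015,-0.12],
    [0,0.015,-0.2],
    [0,0.015,-0.28],
    [0,0.015,-0.33],
    [0,0.015,-0.347],
    [0,0.015,-0.347],
    [0,0.015,-0.347]
  ],
  "dr": [
    [0,0,0.05],
    [0,0,0.1],
    [0,0,0.17],
    [0,0,0.17],
    [0,0,0.17],
    [0,0,0.17],
    [0,0,0.17],
    [0,0,0.17]
  ],
  "jaw": [0,0,0,0,0,0,0,0]
}}

```text
time: 8.07
tool_pos: [0.4653, 0.0123, 0.0586]
tool_rot: [-3.141, 0.001, -2.778]
contact_force: [1.0, 0.4, -2.0]
opening: 0.0194
grip_force: 55.0
```

```bash
python3 - <<'E'
from h import *
snap("top","t3");snap("side","s3")
s=telemetry.observe();print(s["time"],s["tool_pos"],s["tool_rot"],s["qpos"])
tp=s["tool_pos"]
for d in(0,.05,.1): print(d,[proj(v,spat_pts(tp,s["tool_rot"][2]+np.pi,[(50,-27,3),(50,27,3),(-50,-27,3)],d)).round(1).tolist() for v in("top","side")])
R=cv2.imread("pics/raw_s3.png"); T=cv2.imread("pics/raw_t3.png")
tiles({"s":R,"t":T},"m4",[("s",300,150,90,60),("t",240,140,90,60)],k=8,cols=1)
tiles({"s":R,"t":T},"m4",[("s",315,150,66,60),("t",245,140,66,60)],k=6,cols=2)
E
```

```text
8.1667 [0.46578524 0.0123959  0.05936577] [-3.14017597e+00  2.68608883e-03 -2.77657774e+00] [-1.38140588e-01  4.53949703e-01  1.89838919e+00  7.64501684e-05
  7.86217465e-01 -2.07400386e+00]
0 [[[292.4, 186.6], [277.5, 192.6], [303.6, 213.8]], [[354.3, 195.7], [346.0, 184.0], [322.8, 206.3]]]
0.05 [[[292.7, 187.6], [277.9, 193.6], [303.9, 214.4]], [[353.5, 197.5], [345.3, 185.8], [322.1, 206.9]]]
0.1 [[[293.1, 188.6], [278.4, 194.6], [304.1, 215.1]], [[352.7, 199.3], [344.4, 187.6], [321.4, 207.5]]]
```

View pics/m4.png

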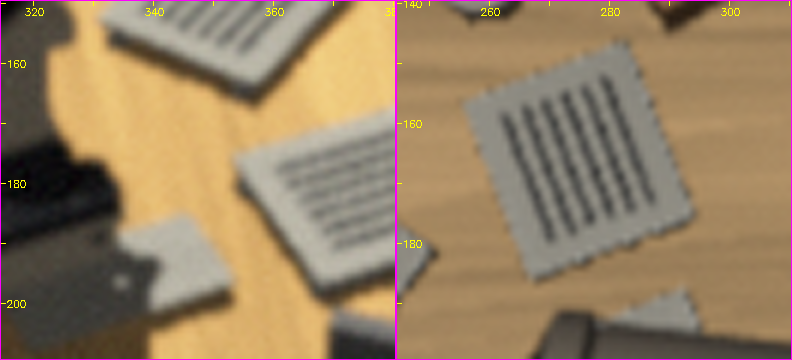

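The tip corners are at side (353.3,197.5) and top (293.2,187.5). That puts the tip about 2 mm low, once the roughly 4 mm height bias of the calibration is taken out. I'll insert now.

Call:
{"op": "apply_moves", "data": {
  "delta_pos": [
    [0,0,-0.015],
    [0.02,0.0075,-0.015],
    [0.04,0.015,-0.015],
    [0.06,0.0225,-0.015],
    [0.08,0.03,-0.015],
    [0.1,0.0375,-0.015],
    [0.12,0.045,-0.015],
    [0.13,0.049,-0.015]
  ],
  "dr": [
    [0,0,0],
    [0,0,0],
    [0,0,0],
    [0,0,0],
    [0,0,0],
    [0,0,0],
    [0,0,0],
    [0,0,0]
  ],
  "jaw": [0,0,0,0,0,0,0,0]
}}

```text
time: 8.83
tool_pos: [0.518, 0.0329, 0.052]
tool_rot: [-3.141, 0.001, -2.775]
contact_force: [0.4, -0.1, -2.1]
opening: 0.0195
grip_force: 55.0
```

```bash
python3 - <<'E'
from h import *
snap("side","s4"); snap("top","t4")
s=telemetry.observe();print(s["time"],s["tool_pos"],s["tool_rot"],s["contact_force"])
a,b=[cv2.imread(f"pics/raw_{n}.png").astype(int) for n in("t3","t4")]
print(np.abs(a-b)[140:183,255:290].mean())
E
```

```text
8.9333 [0.51727214 0.03270336 0.05182479] [-3.14149716e+00  4.21799372e-04 -2.77484562e+00] [-0.24387619 -1.03152176 -3.15347615]
10.578959025470654
```

Call:
{"op": "apply_moves", "data": {
  "delta_pos": [
    [0.025,0.009,0],
    [0.05,0.018,0],
    [0.075,0.0275,0],
    [0.1,0.0365,0],
    [0.125,0.0455,0],
    [0.15,0.055,0],
    [0.17,0.0625,0],
    [0.17,0.0625,0]
  ],
  "dr": [
    [0,0,0],
    [0,0,0],
    [0,0,0],
    [0,0,0],
    [0,0,0],
    [0,0,0],
    [0,0,0],
    [0,0,0]
  ],
  "jaw": [0,0,0,0,0,0,0,0]
}}

```text
time: 9.6
tool_pos: [0.5855, 0.0577, 0.0519]
tool_rot: [-3.141, 0.001, -2.775]
contact_force: [0.3, 0.1, -2.2]
opening: 0.0195
grip_force: 55.0
```

```bash
python3 - <<'E'
from h import *
snap("side","s5"); snap("top","t5")
s=telemetry.observe();print(s["time"],s["tool_pos"],s["tool_rot"],s["contact_force"])
R=cv2.imread("pics/raw_s5.png"); T=cv2.imread("pics/raw_t5.png")
tiles({"s":R,"t":T},"m5",[("s",315,140,100,75),("t",220,130,100,75)],k=4,cols=2)
E
```

```text
9.7 [0.58375404 0.05729949 0.05158784] [ 3.14111939e+00 -1.24374915e-03 -2.77518177e+00] [-0.5916811   0.01137176 -1.82262982]
```

View pics/m5.png

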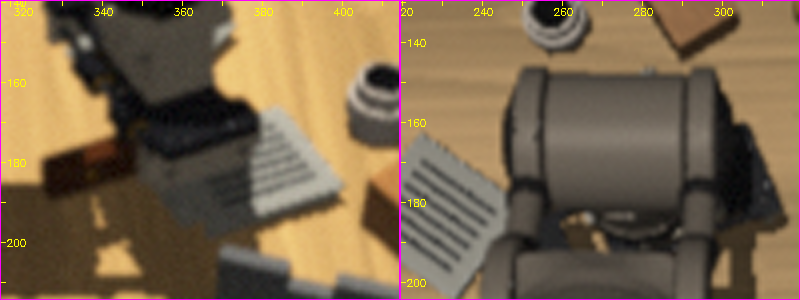

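The cover hasn't moved; its right corner is at side (399,187). The blade is in without contact, so I'll lift.

Call:
{"op": "apply_moves", "data": {
  "delta_pos": [
    [0,0,0.005],
    [0,0,0.01],
    [0,0,0.015],
    [0,0,0.02],
    [0,0,0.03],
    [0,0,0.04],
    [0,0,0.05],
    [0,0,0.06]
  ],
  "dr": [
    [0,0,0],
    [0,0,0],
    [0,0,0],
    [0,0,0],
    [0,0,0],
    [0,0,0],
    [0,0,0],
    [0,0,0]
  ],
  "jaw": [0,0,0,0,0,0,0,0]
}}

```text
time: 10.37
tool_pos: [0.5844, 0.0574, 0.0764]
tool_rot: [3.142, -0.0, -2.775]
contact_force: [0.3, 0.3, -4.5]
opening: 0.0196
grip_force: 55.0
```

Call:
{"op": "apply_moves", "data": {
  "delta_pos": [
    [0,0,0.02],
    [0,0,0.05],
    [0,0,0.09],
    [0,0,0.13],
    [0,0,0.17],
    [0,0,0.21],
    [0,0,0.24],
    [0,0,0.25]
  ],
  "dr": [
    [0,0,0],
    [0,0,0],
    [0,0,0],
    [0,0,0],
    [0,0,0],
    [0,0,0],
    [0,0,0],
    [0,0,0]
  ],
  "jaw": [0,0,0,0,0,0,0,0]
}}

```text
time: 11.03
tool_pos: [0.5855, 0.0574, 0.1788]
tool_rot: [-3.14, 0.004, -2.775]
contact_force: [-0.0, -0.0, -4.1]
opening: 0.0202
grip_force: 55.0
```

```bash
python3 - <<'E'
from h import *
snap("side","s6"); snap("top","t6")
s=telemetry.observe();print(s["time"],s["tool_pos"],s["tool_rot"],s["contact_force"],s["torque"])
R=cv2.imread("pics/raw_s6.png"); T=cv2.imread("pics/raw_t6.png")
tiles({"s":R,"t":T},"m6",[("s",315,90,100,90),("t",220,120,100,90)],k=4,cols=2)
E
```

```text
11.1333 [0.58485343 0.05736738 0.1770411 ] [-3.14085210e+00  1.89123262e-03 -2.77537532e+00] [ 0.04196292 -0.09365321 -4.85760117] [-0.08366661  0.23707658 -0.00257081]
```

View pics/m6.png

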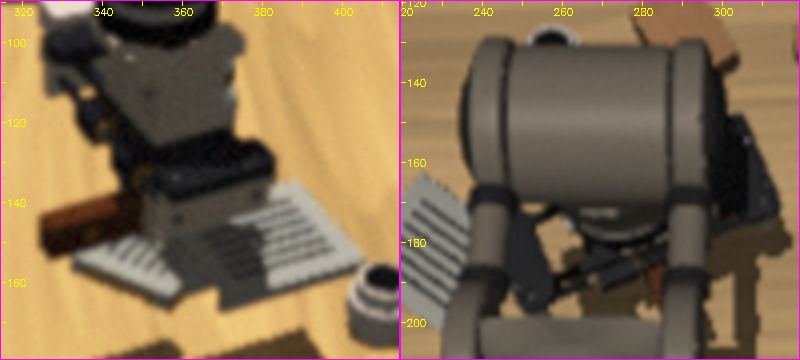

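Call:
{"op": "apply_moves", "data": {
  "delta_pos": [
    [0,0,0.03],
    [-0.003,-0.03,0.07],
    [-0.006,-0.07,0.07],
    [-0.01,-0.11,0.07],
    [-0.014,-0.16,0.07],
    [-0.018,-0.2,0.07],
    [-0.022,-0.24,0.07],
    [-0.022,-0.24,0.07]
  ],
  "dr": [
    [0,0,0],
    [0,0,-0.08],
    [0,0,-0.2],
    [0,0,-0.34],
    [0,0,-0.5],
    [0,0,-0.64],
    [0,0,-0.76],
    [0,0,-0.76]
  ],
  "jaw": [0,0,0,0,0,0,0,0]
}}

```text
time: 11.8
tool_pos: [0.5748, -0.0415, 0.2027]
tool_rot: [-3.141, -0.002, 3.122]
contact_force: [0.4, 0.2, -4.1]
opening: 0.0197
grip_force: 55.0
```

Call:
{"op": "apply_moves", "data": {
  "delta_pos": [
    [-0.003,-0.03,0],
    [-0.006,-0.07,0],
    [-0.01,-0.11,0],
    [-0.014,-0.16,0],
    [-0.018,-0.2,0],
    [-0.022,-0.24,0],
    [-0.022,-0.24,0],
    [-0.022,-0.24,0]
  ],
  "dr": [
    [0,0,-0.08],
    [0,0,-0.2],
    [0,0,-0.34],
    [0,0,-0.5],
    [0,0,-0.64],
    [0,0,-0.76],
    [0,0,-0.76],
    [0,0,-0.76]
  ],
  "jaw": [0,0,0,0,0,0,0,0]
}}

```text
time: 12.47
tool_pos: [0.5665, -0.1351, 0.2033]
tool_rot: [3.141, -0.001, 2.747]
contact_force: [0.6, 0.8, -4.3]
opening: 0.02
grip_force: 55.0
```

```bash
python3 - <<'E'
from h import *
snap("side","s7"); snap("top","t7")
s=telemetry.observe();print(s["time"],s["tool_pos"],s["tool_rot"],s["contact_force"],s["torque"])
R=cv2.imread("pics/raw_s7.png"); T=cv2.imread("pics/raw_t7.png")
tiles({"s":R,"t":T},"m7",[("s",330,150,100,100),("t",310,110,100,100)],k=4,cols=2)
C=[(55,50,19),(55,-50,19),(-55,-50,19),(-55,50,19)]
def cov(tp,sy,d,off=89.5):  # cover corners via spatula frame: origin x=off-80, z=-12
    return spat_pts(tp,sy,[(x+off-80,y,z-12) for x,y,z in C],d)
for d in(0,.03,.06):
    print(d,"s6",proj("side",cov((.5853,.0574,.1775),-2.775+np.pi,d)).round(1).tolist())
    print("  s7",[proj(v,cov(s["tool_pos"],s["tool_rot"][2]-np.pi,d)).round(1).tolist() for v in("side","top")])
E
```

```text
12.5667 [ 0.56670264 -0.1340204   0.20352224] [ 3.14103474e+00 -1.02399308e-03  2.74857688e+00] [ 0.1712318   0.28718231 -4.0853167 ] [ 0.12186631  0.22056585 -0.04644294]
0 s6 [[387.1, 134.5], [405.6, 154.4], [370.7, 165.5], [353.6, 144.5]]
  s7 [[[415.9, 201.5], [407.7, 232.1], [360.1, 220.6], [371.2, 191.3]], [[347.1, 136.2], [378.2, 147.6], [365.7, 181.0], [334.3, 169.3]]]
0.03 s6 [[386.6, 135.8], [405.0, 155.7], [370.3, 165.9], [353.2, 144.9]]
  s7 [[[415.2, 202.6], [406.9, 233.3], [359.5, 220.7], [370.7, 191.5]], [[346.8, 137.0], [377.8, 148.4], [365.5, 181.5], [334.2, 169.8]]]
0.06 s6 [[386.1, 137.1], [404.4, 157.0], [369.9, 166.3], [352.8, 145.3]]
  s7 [[[414.4, 203.7], [406.1, 234.4], [359.0, 220.9], [370.2, 191.7]], [[346.5, 137.8], [377.4, 149.2], [365.3, 181.9], [334.0, 170.2]]]
```

View pics/m7.png

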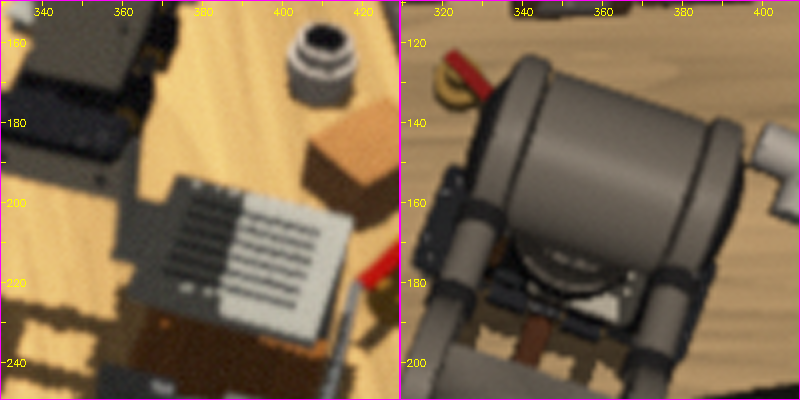

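```bash
python3 - <<'E'
from h import *
np.set_printoptions(precision=4,suppress=True)
px=[(417.5,203.25),(409,234.5),(362.5,223.25),(374.5,194)]
C=[(55,50,19),(55,-50,19),(-55,-50,19),(-55,50,19)]
ob=[("side",m,u) for m,u in zip(C,px)]
for z in(.1457,.1417): print(fit(ob,(.65,-.17,z,-.4),fixz=z))
print("free",fit(ob,(.65,-.17,.14,-.4)))
# compare with same bias: carrier & covers side-only fits at z=0
from f0 import O,P0
for k in("A","B","car"): print(k,fit([o for o in O[k] if o[0]=="side"],P0[k],fixz=0.)[0],fit([o for o in O[k] if o[0]=="top"],P0[k],fixz=0.)[0])
print(proj("side",[(.6493,-.1689,.03)]),)
E
```

```text
(array([ 0.653 , -0.1759,  0.1503, -0.3948]), array([[ 0.6368,  0.4925],
       [ 0.9169,  0.2069],
       [-0.4938, -0.3038],
       [-1.3687, -0.5823]]))
(array([ 0.654 , -0.1724,  0.1418, -0.396 ]), array([[ 0.5158,  0.5948],
       [ 0.7799,  0.1318],
       [-0.3518, -0.3545],
       [-1.2456, -0.4662]]))
free (array([ 0.6577, -0.1592,  0.1268, -0.401 ]), array([[ 0.1058,  0.9755],
       [ 0.2939, -0.1375],
       [ 0.1834, -0.5512],
       [-0.7613, -0.0491]]))
A [0.6141 0.2422 0.0002 0.9254] [ 0.6114  0.2453 -0.0003  0.9125]
B [ 0.6698  0.0867 -0.0109  0.3561] [0.6679 0.0909 0.     0.3603]
car [ 0.6496 -0.1692  0.0412 -0.4037] [ 0.6484 -0.1683 -0.0014 -0.3998]
[[383.6901 247.0046]]
```

Call:
{"op": "apply_moves", "data": {
  "delta_pos": [
    [0,0,-0.03],
    [0,0,-0.07],
    [0,0,-0.11],
    [0,0,-0.15],
    [0,0,-0.19],
    [0,0,-0.23],
    [0,0,-0.26],
    [0,0,-0.27]
  ],
  "dr": [
    [0,0,0],
    [0,0,0],
    [0,0,0],
    [0,0,0],
    [0,0,0],
    [0,0,0],
    [0,0,0],
    [0,0,0]
  ],
  "jaw": [0,0,0,0,0,0,0,0]
}}

```text
time: 13.23
tool_pos: [0.5658, -0.1331, 0.0938]
tool_rot: [3.141, -0.004, 2.75]
contact_force: [-1.2, 0.6, -5.2]
opening: 0.0198
grip_force: 55.0
```

Call:
{"op": "apply_moves", "data": {
  "delta_pos": [
    [0,0,-0.005],
    [0,0,-0.01],
    [0,0,-0.015],
    [0,0,-0.02],
    [0,0,-0.025],
    [0,0,-0.03],
    [0,0,-0.03],
    [0,0,-0.03]
  ],
  "dr": [
    [0,0,0],
    [0,0,0],
    [0,0,0],
    [0,0,0],
    [0,0,0],
    [0,0,0],
    [0,0,0],
    [0,0,0]
  ],
  "jaw": [0,0,0,0,0,0,0,0]
}}

```text
time: 13.9
tool_pos: [0.5671, -0.1347, 0.0842]
tool_rot: [3.141, 0.001, 2.748]
contact_force: [-0.7, 0.5, -2.7]
opening: 0.0198
grip_force: 55.0
```

```bash
python3 - <<'E'
from h import *
snap("side","s8"); snap("top","t8")
s=telemetry.observe();print(s["time"],s["tool_pos"],s["tool_rot"],s["contact_force"],s["torque"])
R=cv2.imread("pics/raw_s8.png"); T=cv2.imread("pics/raw_t8.png")
tiles({"s":R,"t":T},"m8",[("s",340,190,100,90),("t",310,130,100,90)],k=4,cols=2)
E
```

```text
14.0 [ 0.56707737 -0.13475425  0.08423047] [3.14149685e+00 6.72652954e-04 2.74771819e+00] [-0.34260814 -0.91838703 -3.61751995] [0.06055018 0.11689236 0.00294403]
```

View pics/m8.png

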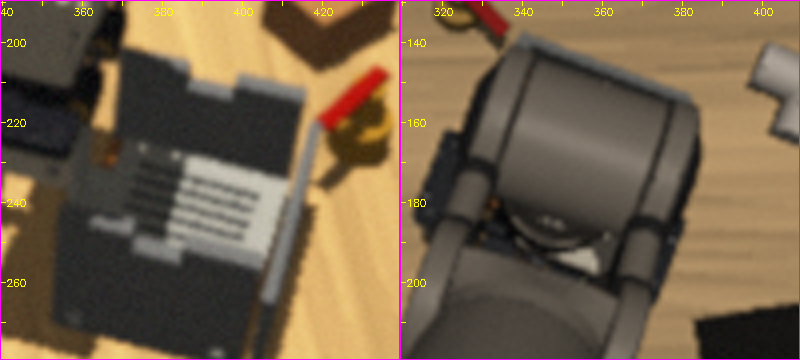

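The cover is in the carrier, level, and the load is off the blade. I'll lower slightly, withdraw and look.

Call:
{"op": "apply_moves", "data": {
  "delta_pos": [
    [0,0,-0.005],
    [0,0,-0.005],
    [-0.02,0.0083,-0.005],
    [-0.045,0.0187,-0.005],
    [-0.075,0.0311,-0.005],
    [-0.105,0.0435,-0.005],
    [-0.135,0.056,-0.005],
    [-0.165,0.0684,-0.005]
  ],
  "dr": [
    [0,0,0],
    [0,0,0],
    [0,0,0],
    [0,0,0],
    [0,0,0],
    [0,0,0],
    [0,0,0],
    [0,0,0]
  ],
  "jaw": [0,0,0,0,0,0,0,0]
}}

```text
time: 14.67
tool_pos: [0.5003, -0.107, 0.082]
tool_rot: [3.142, 0.0, 2.748]
contact_force: [0.4, -0.1, -2.7]
opening: 0.02
grip_force: 55.0
```

Call:
{"op": "apply_moves", "data": {
  "delta_pos": [
    [-0.035,0.0145,0],
    [-0.07,0.029,0],
    [-0.105,0.0435,0],
    [-0.14,0.058,0],
    [-0.175,0.0725,0],
    [-0.21,0.087,0],
    [-0.21,0.087,0.05],
    [-0.21,0.087,0.1]
  ],
  "dr": [
    [0,0,0],
    [0,0,0],
    [0,0,0],
    [0,0,0],
    [0,0,0],
    [0,0,0],
    [0,0,0],
    [0,0,0]
  ],
  "jaw": [0,0,0,0,0,0,0,0]
}}

```text
time: 15.33
tool_pos: [0.4153, -0.0718, 0.1218]
tool_rot: [-3.142, -0.003, 2.748]
contact_force: [0.6, -0.3, -3.1]
opening: 0.0193
grip_force: 55.0
```

```bash
python3 - <<'E'
from h import *
snap("side","s9"); snap("top","t9")
s=telemetry.observe();print(s["time"],s["tool_pos"],s["tool_rot"],s["contact_force"])
R=cv2.imread("pics/raw_s9.png"); T=cv2.imread("pics/raw_t9.png")
tiles({"s":R,"t":T},"m9",[("s",345,195,80,75),("t",310,130,80,75),("s",320,125,80,75),("t",200,150,80,75)],k=5,cols=2)
im=cv2.imread("pics/m9.png");cv2.imwrite("pics/m9.png",im[:600])
print(im.shape)
im=cv2.resize(im,(800,750)); 
tiles({"s":R,"t":T},"m9",[("s",345,195,80,75),("t",310,130,80,75)],k=5,cols=2)
a=cv2.imread("pics/m9.png")
tiles({"s":R,"t":T},"m9b",[("s",320,130,100,56),("t",200,150,100,56)],k=4,cols=2)
cv2.imwrite("pics/m9.png",np.vstack([a,cv2.imread("pics/m9b.png")]))
E
```

```text
15.4333 [ 0.41872358 -0.0730751   0.12444078] [3.14124867 0.0062668  2.74796872] [ 0.76829381  0.47423591 -1.57475019]
(750, 800, 3)
```

View pics/m9.png

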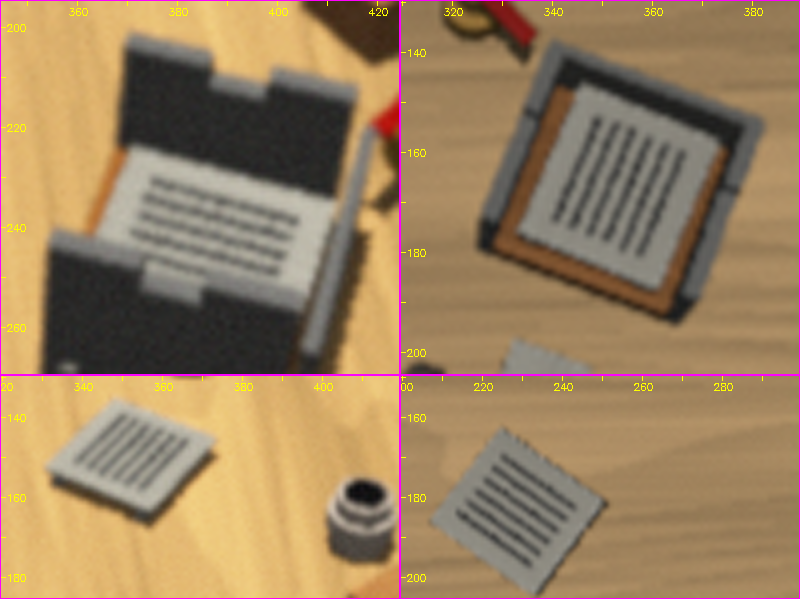

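The first cover is flat in the carrier, with top-view corners at about (344.5,146), (374.5,159), (362,188) and (332.5,176). Cover A is unmoved. Now to measure how well the first one is centred.

```bash
cat > corners.py <<'E'
from h import *
def quad(im,roi,lo=95,sat=40):
    """largest low-saturation bright blob in roi -> refined 4 corners"""
    x0,y0,x1,y1=roi; c=cv2.resize(im[y0:y1,x0:x1],None,fx=8,fy=8,interpolation=cv2.INTER_CUBIC)
    h=cv2.cvtColor(c,cv2.COLOR_BGR2HSV); m=((h[...,1]<sat)&(h[...,2]>lo)).astype(np.uint8)
    m=cv2.morphologyEx(m,cv2.MORPH_CLOSE,np.ones((25,25)))
    cs=max(cv2.findContours(m,0,1)[0],key=cv2.contourArea)
    (cx,cy),(w,hh),a=cv2.minAreaRect(cs)
    eps=.02*cv2.arcLength(cs,True); ap=cv2.approxPolyDP(cv2.convexHull(cs),eps,True)[:,0]
    return ap/8.+[x0-.5+1/16,y0-.5+1/16],((cx/8+x0-.5,cy/8+y0-.5),w/8,hh/8,a)
E
python3 - <<'E'
from corners import *
np.set_printoptions(precision=4,suppress=True)
C=[(55,50,19),(55,-50,19),(-55,-50,19),(-55,50,19)]
px=[(344.5,145.9),(374.5,159.1),(361.9,187.9),(332.5,175.9)]
print(fit([("top",m,u) for m,u in zip(C,px)],(.65,-.17,.03,-.4),fixz=.03))
sp=[((352-0)/5+0,0)]
ps=[((130)/5+344.5,147/5+194.5),(338/5+344.5,200/5+194.5)] # far (y=+50) top edge corners in side
print(fit([("side",C[3],ps[0]),("side",C[0],ps[1])],(.65,-.17,.03,-.4),fixz=.03))
from f0 import O,P0
# carrier top-only with refined clicks from m9: outer wall corners
car=[((-60,74,108),(85/5+309.5,222/5+129.5)),((60,-74,108),(762/5-80+309.5,118/5+129.5)),((60,74,108),(553/5-80+309.5,40/5+129.5)),((15,68,101),(531/5-80+309.5,112/5+129.5)),((15,-68,101),(731/5-80+309.5,187/5+129.5))]
print(fit([("top",m,u) for m,u in car],P0["car"],fixz=0.))
T=cv2.imread("pics/raw_t9.png")
print(quad(T,(325,138,382,195),sat=45)); print(quad(T,(200,155,260,210)))
T0=cv2.imread("pics/raw_t0.png"); print(quad(T0,(200,155,256,210)))
E
```

```text
(array([ 0.6508, -0.1714,  0.0773, -0.4364]), array([[ 1.4527,  0.489 ],
       [-0.7523, -1.0852],
       [-0.8873,  0.0885],
       [ 0.5026,  0.2235]]))
(array([ 0.6538, -0.1731,  0.03  , -0.4068]), array([[ 0.1022,  0.0383],
       [-0.1006, -0.0281]]))
(array([ 0.6493, -0.169 ,  0.0014, -0.3759]), array([[-0.4232, -1.1078],
       [ 1.0202,  0.3844],
       [-1.281 ,  0.5482],
       [ 0.0344,  0.3233],
       [ 0.4725, -0.4431]]))
(array([[346.1875, 146.5625],
       [373.1875, 158.4375],
       [360.5625, 187.0625],
       [333.4375, 175.8125]]), ((353.2833595275879, 166.8354034423828), 30.379169464111328, 32.96574401855469, 22.319440841674805))
(array([[225.1875, 163.5625],
       [250.0625, 181.0625],
       [233.6875, 203.9375],
       [207.9375, 186.3125]]), ((228.88134956359863, 183.57718658447266), 32.11906814575195, 29.7219295501709, 36.58765411376953))
(array([[224.9375, 163.5625],
       [250.0625, 181.0625],
       [233.8125, 203.9375],
       [207.8125, 186.0625]]), ((228.91152381896973, 183.54384994506836), 32.08729553222656, 29.720022201538086, 36.7592887878418))
```

```bash
python3 - <<'E'
from corners import *
np.set_printoptions(precision=4,suppress=True)
C=[(55,50,19),(55,-50,19),(-55,-50,19),(-55,50,19)]
T=cv2.imread("pics/raw_t9.png"); q,r=quad(T,(325,138,382,195),sat=45)
print("placed",onz("top",r[0],.049),fit([("top",m,u) for m,u in zip(C,q)],(.65,-.17,.03,-.4),fixz=.03))
q,r=quad(T,(200,155,260,210)); 
C2=[(55,-50,19),(-55,-50,19),(-55,50,19),(55,50,19)]
print("A",onz("top",r[0],.019),fit([("top",m,u) for m,u in zip(C2,q)],(.6,.24,0,.9),fixz=0.)[0])
# carrier: wood-floor edge & wall lines: print top-view profile across the carrier at the cover middle along carrier y and x
ctr=np.array([.6493,-.1689]);a=-.4005;dx=np.array([np.cos(a),np.sin(a)]);dy=np.array([-dx[1],dx[0]])
for nm,d,z in(("y",dy,.049),("x",dx,.049)):
    t=np.arange(-90,91,3); P=[[*(ctr+d*k/1000),z] for k in t]
    uv=proj("top",P).astype(np.float32)
    v=cv2.remap(T,uv[:,:1].copy(),uv[:,1:].copy(),cv2.INTER_LINEAR)[:,0]
    print(nm,[(int(k),*map(int,c[::-1])) for k,c in zip(t,v)])
E
```

```text
placed [ 0.6515 -0.171   0.049 ] (array([ 0.6512, -0.1711,  0.0285, -0.4437]), array([[-0.1697, -0.3501],
       [ 0.5397, -0.4047],
       [ 0.2047,  0.8482],
       [-0.5913,  0.0357]]))
A [0.6125 0.2469 0.019 ] [ 0.6122  0.2455 -0.0001  0.9346]
y [(-90, 161, 132, 93), (-87, 163, 134, 94), (-84, 164, 135, 95), (-81, 161, 132, 95), (-78, 144, 123, 94), (-75, 110, 103, 92), (-72, 98, 96, 92), (-69, 96, 96, 93), (-66, 84, 84, 81), (-63, 70, 62, 56), (-60, 78, 54, 35), (-57, 106, 70, 41), (-54, 108, 78, 54), (-51, 116, 103, 90), (-48, 132, 127, 118), (-45, 136, 134, 124), (-42, 137, 134, 124), (-39, 136, 133, 124), (-36, 124, 120, 113), (-33, 86, 85, 80), (-30, 83, 83, 78), (-27, 115, 114, 105), (-24, 125, 123, 114), (-21, 98, 97, 91), (-18, 84, 83, 78), (-15, 117, 115, 107), (-12, 126, 123, 115), (-9, 92, 90, 86), (-6, 93, 91, 87), (-3, 121, 119, 112), (0, 130, 128, 119), (3, 108, 106, 99), (6, 92, 91, 85), (9, 127, 125, 116), (12, 125, 123, 115), (15, 95, 93, 88), (18, 87, 86, 81), (21, 114, 113, 105), (24, 131, 129, 120), (27, 103, 101, 95), (30, 95, 94, 88), (33, 123, 120, 112), (3
[... 928 characters left out ...]
127, 125, 117), (-9, 128, 125, 117), (-6, 128, 126, 118), (-3, 127, 126, 117), (0, 130, 128, 119), (3, 131, 129, 120), (6, 122, 120, 111), (9, 117, 115, 106), (12, 119, 117, 109), (15, 119, 117, 109), (18, 117, 115, 107), (21, 120, 117, 109), (24, 121, 118, 110), (27, 124, 121, 113), (30, 123, 121, 112), (33, 119, 117, 109), (36, 117, 115, 108), (39, 118, 116, 108), (42, 121, 119, 111), (45, 131, 129, 120), (48, 138, 135, 125), (51, 139, 136, 126), (54, 134, 131, 121), (57, 111, 109, 101), (60, 63, 63, 59), (63, 39, 39, 36), (66, 34, 33, 32), (69, 39, 38, 38), (72, 58, 57, 55), (75, 82, 82, 79), (78, 98, 96, 89), (81, 123, 109, 89), (84, 142, 119, 88), (87, 152, 125, 87), (90, 154, 127, 89)]
```

Call:
{"op": "apply_moves", "data": {
  "delta_pos": [
    [0.01,0.02,0.05],
    [0.02,0.045,0.075],
    [0.03,0.07,0.075],
    [0.04,0.095,0.075],
    [0.053,0.12,0.075],
    [0.053,0.12,0.075]
  ],
  "dr": [
    [0,0,0.2],
    [0,0,0.4],
    [0,0,0.6],
    [0,0,0.8],
    [0,0,1],
    [0,0,1]
  ],
  "jaw": [0,0,0,0,0,0]
}}

```text
time: 15.93
tool_pos: [0.4385, -0.0233, 0.1513]
tool_rot: [3.141, 0.0, -3.03]
contact_force: [-0.1, 0.6, -2.5]
opening: 0.02
grip_force: 55.0
```

Call:
{"op": "apply_moves", "data": {
  "delta_pos": [
    [0.01,0.02,0],
    [0.02,0.045,0],
    [0.03,0.07,0],
    [0.04,0.095,0],
    [0.053,0.12,0],
    [0.053,0.12,0]
  ],
  "dr": [
    [0,0,0.2],
    [0,0,0.4],
    [0,0,0.6],
    [0,0,0.8],
    [0,0,1],
    [0,0,1]
  ],
  "jaw": [0,0,0,0,0,0]
}}

```text
time: 16.43
tool_pos: [0.4596, 0.0243, 0.1513]
tool_rot: [3.141, 0.0, -2.533]
contact_force: [0.2, 0.1, -2.8]
opening: 0.0196
grip_force: 55.0
```

Call:
{"op": "apply_moves", "data": {
  "delta_pos": [
    [0.01,0.02,0],
    [0.02,0.045,0],
    [0.03,0.07,0],
    [0.04,0.095,0],
    [0.053,0.12,0],
    [0.053,0.12,0]
  ],
  "dr": [
    [0,0,0.15],
    [0,0,0.3],
    [0,0,0.45],
    [0,0,0.6],
    [0,0,0.631],
    [0,0,0.631]
  ],
  "jaw": [0,0,0,0,0,0]
}}

```text
time: 16.93
tool_pos: [0.4811, 0.0723, 0.1516]
tool_rot: [3.142, 0.0, -2.223]
contact_force: [-0.1, 0.1, -2.1]
opening: 0.0198
grip_force: 55.0
```

```bash
python3 - <<'E'
from corners import *
np.set_printoptions(precision=4,suppress=True)
snap("side","s10"); snap("top","t10")
for i in range(3):
    s=telemetry.observe();print(s["time"],s["tool_pos"],s["tool_rot"],s["contact_force"])
T=cv2.imread("pics/raw_t10.png"); print(quad(T,(200,155,256,210)))
a,b=[cv2.imread(f"pics/raw_{n}.png").astype(int) for n in("t9","t10")]
d=np.abs(a-b).max(2)
print("carrier diff",d[140:195,325:382].mean(),"bar",d[205:245,305:372].mean())
E
```

```text
17.0333 [0.4803 0.0713 0.1516] [ 3.1411 -0.0008 -2.2229] [-0.5305  0.0651 -2.3905]
17.0333 [0.4803 0.0713 0.1516] [ 3.1411 -0.0008 -2.2229] [-0.5305  0.0651 -2.3905]
17.0333 [0.4803 0.0713 0.1516] [ 3.1411 -0.0008 -2.2229] [-0.5305  0.0651 -2.3905]
(array([[225.0625, 163.5625],
       [249.9375, 180.9375],
       [230.0625, 202.0625],
       [207.8125, 185.8125]]), ((228.57244300842285, 183.33602714538574), 31.43907356262207, 29.643068313598633, 36.559635162353516))
carrier diff 1.4456140350877194 bar 51.572388059701495
```

Call:
{"op": "apply_moves", "data": {
  "delta_pos": [
    [0,0,-0.04],
    [0,0,-0.09],
    [0,0,-0.14],
    [0,0,-0.19],
    [0,0,-0.23],
    [0,0,-0.248],
    [0,0,-0.248],
    [0,0,-0.248]
  ],
  "dr": [
    [0,0,0],
    [0,0,0],
    [0,0,0],
    [0,0,0],
    [0,0,0],
    [0,0,0],
    [0,0,0],
    [0,0,0]
  ],
  "jaw": [0,0,0,0,0,0,0,0]
}}

```text
time: 17.7
tool_pos: [0.4806, 0.0712, 0.053]
tool_rot: [3.141, -0.0, -2.221]
contact_force: [-0.1, -0.2, -1.7]
opening: 0.0198
grip_force: 55.0
```

```bash
python3 - <<'E'
from corners import *
np.set_printoptions(precision=4,suppress=True)
snap("side","s11"); snap("top","t11")
s=telemetry.observe();print(s["time"],s["tool_pos"],s["tool_rot"],s["contact_force"])
T=cv2.imread("pics/raw_t11.png"); print(quad(T,(200,155,256,210)))
for d in (0,.03): print([proj(v,spat_pts(s["tool_pos"],s["tool_rot"][2]+np.pi,[(50,-27,3),(50,27,3)],d)).round(1).tolist() for v in("top","side")])
# colour profile along the predicted tip in the side view (blade axis, extends past tip)
S=cv2.imread("pics/raw_s11.png")
for y in(-15,0,15):
    x=np.arange(20,90,4); P=spat_pts(s["tool_pos"],s["tool_rot"][2]+np.pi,[(k,y,3) for k in x])
    for n,I in(("side",S),("top",T)):
        uv=proj(n,P).astype(np.float32); v=cv2.remap(I,uv[:,:1].copy(),uv[:,1:].copy(),1)[:,0]
        print(y,n,[(int(k),int(c[2])-int(c[0]),int(c[1])) for k,c in zip(x,v)])
E
```

```text
17.8 [0.4813 0.0713 0.0538] [-3.14    0.0012 -2.2207] [ 0.0616  0.2786 -2.4697]
(array([[225.0625, 163.5625],
       [250.0625, 181.0625],
       [233.6875, 203.9375],
       [207.8125, 186.0625]]), ((228.92630004882812, 183.59843826293945), 32.22538757324219, 29.643068313598633, 36.559635162353516))
[[[255.6, 192.4], [246.0, 205.2]], [[344.9, 168.8], [330.3, 162.7]]]
[[[256.1, 192.8], [246.5, 205.6]], [[344.6, 170.0], [330.1, 163.8]]]
-15 side [(20, 11, 57), (24, 11, 58), (28, 11, 57), (32, 11, 54), (36, 13, 55), (40, 12, 58), (44, 13, 55), (48, 13, 52), (52, 11, 54), (56, 12, 54), (60, 12, 52), (64, 12, 53), (68, 16, 52), (72, 21, 59), (76, 24, 64), (80, 25, 57), (84, 23, 52), (88, 17, 63)]
-15 top [(20, 19, 97), (24, 19, 95), (28, 19, 92), (32, 18, 91), (36, 18, 90), (40, 20, 87), (44, 18, 85), (48, 16, 84), (52, 17, 83), (56, 17, 78), (60, 12, 62), (64, 8, 41), (68, 12, 53), (72, 14, 67), (76, 14, 68), (80, 13, 62), (84, 13, 71), (88, 12, 115)]
0 side [(20, 0, 24), (24, -3, 24), (28, -2, 25), (32, -4, 30), (36, -3, 31), (40, -2, 29), (44, -2, 28), (48, -1, 27), (52, 1, 19), (56, 
[... 196 characters left out ...]
, (40, 20, 96), (44, 19, 95), (48, 17, 88), (52, 12, 65), (56, 12, 50), (60, 14, 65), (64, 16, 83), (68, 16, 87), (72, 17, 85), (76, 17, 83), (80, 16, 77), (84, 15, 74), (88, 11, 119)]
15 side [(20, 3, 32), (24, 0, 14), (28, -2, 11), (32, 0, 13), (36, 0, 13), (40, -1, 11), (44, 0, 9), (48, 1, 10), (52, -2, 6), (56, 0, 10), (60, -2, 13), (64, -3, 11), (68, 1, 14), (72, -2, 19), (76, -2, 26), (80, -3, 30), (84, -3, 31), (88, -1, 32)]
15 top [(20, 21, 119), (24, 21, 119), (28, 21, 117), (32, 22, 114), (36, 21, 108), (40, 17, 90), (44, 12, 60), (48, 11, 58), (52, 17, 85), (56, 20, 99), (60, 20, 96), (64, 19, 94), (68, 19, 94), (72, 17, 85), (76, 15, 62), (80, 38, 76), (84, 36, 90), (88, 9, 124)]
```

Call:
{"op": "apply_moves", "data": {
  "delta_pos": [
    [0,0,-0.003],
    [0.015,0.0198,-0.003],
    [0.03,0.0396,-0.003],
    [0.045,0.0594,-0.003],
    [0.06,0.0792,-0.003],
    [0.075,0.099,-0.003],
    [0.09,0.119,-0.003],
    [0.098,0.1295,-0.003]
  ],
  "dr": [
    [0,0,0],
    [0,0,0],
    [0,0,0],
    [0,0,0],
    [0,0,0],
    [0,0,0],
    [0,0,0],
    [0,0,0]
  ],
  "jaw": [0,0,0,0,0,0,0,0]
}}

```text
time: 18.47
tool_pos: [0.5207, 0.1247, 0.0515]
tool_rot: [-3.141, 0.001, -2.219]
contact_force: [0.6, 0.6, -3.5]
opening: 0.0195
grip_force: 55.0
```

```bash
python3 - <<'E'
from corners import *
np.set_printoptions(precision=4,suppress=True)
snap("side","s12"); snap("top","t12")
s=telemetry.observe();print(s["time"],s["tool_pos"],s["tool_rot"],s["contact_force"])
T=cv2.imread("pics/raw_t12.png"); print(quad(T,(200,155,256,210)))
E
```

```text
18.5667 [0.5202 0.1242 0.0514] [-3.1415  0.0002 -2.2187] [ 0.2925  0.0623 -1.3557]
(array([[240.0625, 174.0625],
       [216.8125, 191.9375],
       [207.9375, 186.1875],
       [224.6875, 163.6875]]), ((223.80625343322754, 179.91875076293945), 19.306236267089844, 29.73226547241211, 37.87498474121094))
```

Call:
{"op": "apply_moves", "data": {
  "delta_pos": [
    [0.015,0.0198,0],
    [0.03,0.0396,0],
    [0.045,0.0594,0],
    [0.06,0.0792,0],
    [0.075,0.099,0],
    [0.09,0.119,0],
    [0.096,0.126,0],
    [0.096,0.126,0]
  ],
  "dr": [
    [0,0,0],
    [0,0,0],
    [0,0,0],
    [0,0,0],
    [0,0,0],
    [0,0,0],
    [0,0,0],
    [0,0,0]
  ],
  "jaw": [0,0,0,0,0,0,0,0]
}}

```text
time: 19.23
tool_pos: [0.5587, 0.1747, 0.0514]
tool_rot: [-3.141, 0.0, -2.219]
contact_force: [0.5, -0.4, -2.7]
opening: 0.0199
grip_force: 55.0
```

```bash
python3 - <<'E'
from corners import *
np.set_printoptions(precision=4,suppress=True)
snap("side","s13"); snap("top","t13")
s=telemetry.observe();print(s["time"],s["tool_pos"],s["tool_rot"],s["contact_force"])
T=cv2.imread("pics/raw_t13.png"); print(quad(T,(200,155,256,210)))
a,b=[cv2.imread(f"pics/raw_{n}.png").astype(int) for n in("t9","t13")]
d=np.abs(a-b).max(2); print(d[165:190,206:216].mean())
E
```

```text
19.3333 [0.5578 0.1737 0.0513] [ 3.1411 -0.0006 -2.2195] [-0.3842 -0.319  -1.7904]
(array([[221.3125, 195.5625],
       [223.4375, 194.9375],
       [225.4375, 195.3125],
       [227.1875, 197.3125],
       [227.1875, 199.8125],
       [226.1875, 199.8125]]), ((224.85823249816895, 196.7865867614746), 7.242558479309082, 3.0453884601593018, 38.65980911254883))
61.192
```

Call:
{"op": "apply_moves", "data": {
  "delta_pos": [
    [0,0,0.005],
    [0,0,0.01],
    [0,0,0.015],
    [0,0,0.02],
    [0,0,0.03],
    [0,0,0.04],
    [0,0,0.05],
    [0,0,0.06]
  ],
  "dr": [
    [0,0,0],
    [0,0,0],
    [0,0,0],
    [0,0,0],
    [0,0,0],
    [0,0,0],
    [0,0,0],
    [0,0,0]
  ],
  "jaw": [0,0,0,0,0,0,0,0]
}}

```text
time: 20.0
tool_pos: [0.5581, 0.1737, 0.076]
tool_rot: [3.142, 0.0, -2.22]
contact_force: [0.1, 0.6, -3.2]
opening: 0.0197
grip_force: 55.0
```

Call:
{"op": "apply_moves", "data": {
  "delta_pos": [
    [0,0,0.02],
    [0,0,0.06],
    [0,0,0.1],
    [0,0,0.15],
    [0,0,0.2],
    [0,0,0.25],
    [0,0,0.3],
    [0,0,0.32]
  ],
  "dr": [
    [0,0,0],
    [0,0,0],
    [0,0,0],
    [0,0,0],
    [0,0,0],
    [0,0,0],
    [0,0,0],
    [0,0,0]
  ],
  "jaw": [0,0,0,0,0,0,0,0]
}}

```text
time: 20.67
tool_pos: [0.5592, 0.174, 0.2072]
tool_rot: [-3.138, 0.004, -2.22]
contact_force: [0.5, -0.9, -4.0]
opening: 0.0197
grip_force: 55.0
```

```bash
cat > fc.py <<'E'
from corners import *
np.set_printoptions(precision=4,suppress=True)
C=[(55,50,19),(55,-50,19),(-55,-50,19),(-55,50,19)]
def cov(tp,sy,off=89.5,lat=0,d=0): return spat_pts(tp,sy,[(x+off-80,y+lat,z-12) for x,y,z in C],d)
E
python3 - <<'E'
from fc import *
snap("side","s14"); snap("top","t14")
s=telemetry.observe();print(s["time"],s["tool_pos"],s["tool_rot"],s["contact_force"],s["torque"])
print(proj("side",cov(s["tool_pos"],s["tool_rot"][2]+np.pi)).round(1).tolist())
S=cv2.imread("pics/raw_s14.png"); print(quad(S,(325,75,420,165),lo=110)[0].tolist())
E
```

```text
20.7667 [0.5589 0.1739 0.2055] [-3.139   0.0029 -2.2198] [-0.6736  0.3786 -5.0777] [-0.1241  0.1956  0.0001]
[[348.8, 97.4], [376.9, 107.0], [358.7, 124.8], [329.6, 114.1]]
[[375.9375, 106.6875], [364.1875, 119.5625], [347.6875, 111.6875], [351.8125, 102.1875], [368.3125, 101.9375]]
```

Call:
{"op": "apply_moves", "data": {
  "delta_pos": [
    [0,-0.03,0],
    [0.003,-0.08,0],
    [0.004,-0.13,0],
    [0.005,-0.18,0],
    [0.007,-0.23,0],
    [0.007,-0.257,0],
    [0.007,-0.257,0]
  ],
  "dr": [
    [0,0,-0.1],
    [0,0,-0.3],
    [0,0,-0.5],
    [0,0,-0.7],
    [0,0,-0.9],
    [0,0,-1],
    [0,0,-1]
  ],
  "jaw": [0,0,0,0,0,0,0]
}}

```text
time: 21.35
tool_pos: [0.5602, 0.0686, 0.2019]
tool_rot: [3.141, -0.003, -2.725]
contact_force: [-0.2, 0.6, -3.6]
opening: 0.0201
grip_force: 55.0
```

Call:
{"op": "apply_moves", "data": {
  "delta_pos": [
    [0,-0.03,0],
    [0.003,-0.08,0],
    [0.004,-0.13,0],
    [0.005,-0.18,0],
    [0.007,-0.23,0],
    [0.007,-0.257,0],
    [0.007,-0.257,0]
  ],
  "dr": [
    [0,0,-0.1],
    [0,0,-0.3],
    [0,0,-0.5],
    [0,0,-0.7],
    [0,0,-0.9],
    [0,0,-1],
    [0,0,-1]
  ],
  "jaw": [0,0,0,0,0,0,0]
}}

```text
time: 21.93
tool_pos: [0.5632, -0.0333, 0.2023]
tool_rot: [-3.141, -0.002, 3.061]
contact_force: [-0.2, -0.1, -4.2]
opening: 0.0196
grip_force: 55.0
```

Call:
{"op": "apply_moves", "data": {
  "delta_pos": [
    [0,-0.03,0],
    [0.003,-0.08,0],
    [0.004,-0.13,0],
    [0.005,-0.18,0],
    [0.007,-0.23,0],
    [0.007,-0.257,0],
    [0.007,-0.257,0],
    [0.007,-0.257,0]
  ],
  "dr": [
    [0,0,-0.1],
    [0,0,-0.2],
    [0,0,-0.35],
    [0,0,-0.5],
    [0,0,-0.6],
    [0,0,-0.643],
    [0,0,-0.643],
    [0,0,-0.643]
  ],
  "jaw": [0,0,0,0,0,0,0,0]
}}

```text
time: 22.6
tool_pos: [0.5663, -0.1337, 0.2029]
tool_rot: [3.141, -0.002, 2.744]
contact_force: [-1.0, -0.6, -3.6]
opening: 0.0198
grip_force: 55.0
```

```bash
python3 - <<'E'
from fc import *
snap("side","s15"); snap("top","t15")
s=telemetry.observe();print(s["time"],s["tool_pos"],s["tool_rot"],s["contact_force"],s["torque"])
print(proj("side",cov(s["tool_pos"],s["tool_rot"][2]-np.pi)).round(1).tolist())
for n in("s15","s7"):
    S=cv2.imread(f"pics/raw_{n}.png"); print(quad(S,(355,185,425,243),lo=130,sat=50)[0].tolist())
E
```

```text
22.7 [ 0.5664 -0.1331  0.2032] [ 3.1408 -0.001   2.7444] [ 0.3161 -0.5378 -4.5661] [ 0.0938  0.1894 -0.0207]
[[415.8, 201.5], [407.3, 232.1], [359.8, 220.4], [371.1, 191.2]]
[[391.9375, 197.5625], [417.5625, 203.3125], [408.6875, 232.8125], [385.3125, 227.0625], [382.6875, 222.4375]]
[[390.4375, 198.1875], [417.4375, 204.4375], [407.6875, 234.1875], [384.6875, 227.4375]]
```

Call:
{"op": "apply_moves", "data": {
  "delta_pos": [
    [0.001,-0.003,-0.02],
    [0.001,-0.003,-0.06],
    [0.001,-0.003,-0.1],
    [0.001,-0.003,-0.14],
    [0.001,-0.003,-0.18],
    [0.001,-0.003,-0.21],
    [0.001,-0.003,-0.225],
    [0.001,-0.003,-0.225]
  ],
  "dr": [
    [0,0,0],
    [0,0,0],
    [0,0,0],
    [0,0,0],
    [0,0,0],
    [0,0,0],
    [0,0,0],
    [0,0,0]
  ],
  "jaw": [0,0,0,0,0,0,0,0]
}}

```text
time: 23.37
tool_pos: [0.566, -0.1348, 0.1117]
tool_rot: [3.141, -0.003, 2.743]
contact_force: [-0.8, 0.2, -3.3]
opening: 0.0195
grip_force: 55.0
```

Call:
{"op": "apply_moves", "data": {
  "delta_pos": [
    [0,0,-0.005],
    [0,0,-0.01],
    [0,0,-0.015],
    [0,0,-0.02],
    [0,0,-0.025],
    [0,0,-0.028],
    [0,0,-0.028],
    [0,0,-0.028]
  ],
  "dr": [
    [0,0,0],
    [0,0,0],
    [0,0,0],
    [0,0,0],
    [0,0,0],
    [0,0,0],
    [0,0,0],
    [0,0,0]
  ],
  "jaw": [0,0,0,0,0,0,0,0]
}}

```text
time: 24.03
tool_pos: [0.567, -0.1359, 0.1025]
tool_rot: [3.141, 0.0, 2.742]
contact_force: [-0.3, 0.5, -3.1]
opening: 0.0197
grip_force: 55.0
```

```bash
python3 - <<'E'
from fc import *
for i in range(4):
    snap("side","s16"); s=telemetry.observe();print(s["time"],s["tool_pos"],s["tool_rot"],s["contact_force"],s["torque"])
E
```

```text
24.0833 [ 0.567  -0.1359  0.1025] [3.1415 0.0005 2.7417] [ 0.3307 -0.9065 -1.9977] [ 0.0136  0.078  -0.044 ]
24.1333 [ 0.567  -0.136   0.1026] [3.1415 0.0005 2.7417] [-1.019  -0.3415 -2.2927] [0.0091 0.0954 0.0272]
24.1833 [ 0.567  -0.1359  0.1025] [3.1415 0.0004 2.7418] [ 0.2048 -0.6832 -2.3164] [ 0.0294  0.0882 -0.0246]
24.2333 [ 0.567  -0.1359  0.1025] [3.1415 0.0003 2.7418] [-1.2807  0.7333 -1.4085] [ 0.0629  0.1569 -0.0447]
```

Call:
{"op": "apply_moves", "data": {
  "delta_pos": [
    [0,0,-0.002],
    [-0.01,0.0042,-0.002],
    [-0.03,0.0127,-0.002],
    [-0.055,0.0232,-0.002],
    [-0.08,0.0338,-0.002],
    [-0.11,0.0465,-0.002],
    [-0.14,0.0592,-0.002],
    [-0.165,0.0697,-0.002]
  ],
  "dr": [
    [0,0,0],
    [0,0,0],
    [0,0,0],
    [0,0,0],
    [0,0,0],
    [0,0,0],
    [0,0,0],
    [0,0,0]
  ],
  "jaw": [0,0,0,0,0,0,0,0]
}}

```text
time: 24.9
tool_pos: [0.4997, -0.1074, 0.1015]
tool_rot: [3.142, -0.001, 2.742]
contact_force: [-0.6, -0.8, -2.2]
opening: 0.0196
grip_force: 55.0
```

Call:
{"op": "apply_moves", "data": {
  "delta_pos": [
    [-0.035,0.0148,0],
    [-0.07,0.0296,0],
    [-0.105,0.0444,0],
    [-0.14,0.0592,0],
    [-0.175,0.074,0],
    [-0.21,0.0888,0],
    [-0.21,0.0888,0.05],
    [-0.21,0.0888,0.1]
  ],
  "dr": [
    [0,0,0],
    [0,0,0],
    [0,0,0],
    [0,0,0],
    [0,0,0],
    [0,0,0],
    [0,0,0],
    [0,0,0]
  ],
  "jaw": [0,0,0,0,0,0,0,0]
}}

```text
time: 25.57
tool_pos: [0.4149, -0.0716, 0.1414]
tool_rot: [-3.142, -0.003, 2.742]
contact_force: [1.0, -1.7, -2.3]
opening: 0.0196
grip_force: 55.0
```

```bash
python3 - <<'E'
from fc import *
snap("side","s17"); snap("top","t17")
s=telemetry.observe();print(s["time"],s["tool_pos"],s["tool_rot"],s["contact_force"])
T=cv2.imread("pics/raw_t17.png"); q,r=quad(T,(325,138,382,195),sat=45); print(q.tolist(),r)
print(onz("top",r[0],.068),fit([("top",m,u) for m,u in zip(C,q)],(.65,-.17,.05,-.4),fixz=.049))
print([ (z,fit([("top",m,u) for m,u in zip(C,q)],(.65,-.17,.05,-.4))[0]) for z in(0,)])
a=cv2.imread("pics/raw_s9.png");b=cv2.imread("pics/raw_s17.png")
# other covers anywhere? bar blob in the side view / top view before and now
for n in("t0","t17"): 
    I=cv2.imread(f"pics/raw_{n}.png"); print(n,quad(I,(300,205,382,250),lo=140,sat=40))
for n in("s0","s17"):
    I=cv2.imread(f"pics/raw_{n}.png"); print(n,quad(I,(280,200,340,285),lo=140,sat=40))
E
```

```text
25.6667 [ 0.4184 -0.073   0.144 ] [3.1412 0.0063 2.742 ] [ 1.1018 -0.044  -2.0823]
[[339.5625, 137.5625], [381.4375, 152.8125], [360.5625, 187.0625], [333.6875, 175.6875]] ((354.6045951843262, 163.71099662780762), 47.349613189697266, 40.05232620239258, 21.545196533203125)
[ 0.6572 -0.1736  0.068 ] (array([ 0.6558, -0.166 ,  0.0441, -0.3472]), array([[ 3.3005,  6.4096],
       [-9.46  ,  0.4653],
       [ 1.3293, -2.3772],
       [-1.1717, -0.5112]]))
[(0, array([ 0.612 , -0.1501,  0.2381, -0.411 ]))]
t0 (array([[367.9375, 220.1875],
       [314.6875, 238.1875],
       [309.6875, 235.0625],
       [361.5625, 217.9375]]), ((338.82022857666016, 227.8015308380127), 6.331589698791504, 60.080867767333984, 73.62644958496094))
t17 (array([[347.4375, 204.5625],
       [344.8125, 211.6875],
       [329.0625, 206.8125],
       [329.4375, 204.5625]]), ((338.1875, 208.0625), 7.125, 18.375, 90.0))
s0 (array([[294.3125, 212.6875],
       [299.8125, 212.1875],
       [320.8125, 267.0625],
       [313.6875, 267.5625]]), ((306.8886413574219, 240.0537452697754), 60.30661392211914, 7.900901794433594, 68.46487426757812))
s17 (array([[324.4375, 208.1875],
       [339.4375, 211.3125],
       [339.4375, 214.5625],
       [332.4375, 225.1875],
       [319.5625, 221.6875]]), ((329.577938079834, 216.961763381958), 18.059457778930664, 15.402059555053711, 12.52880859375))
```

```bash
python3 - <<'E'
from fc import *
for n,z in(("t9",.03),("t17",.049)):
    T=cv2.imread(f"pics/raw_{n}.png"); q,r=quad(T,(325,138,382,195),lo=115,sat=45); print(n,q.round(1).tolist(),r)
    print(onz("top",r[0],z+.019))
    if len(q)==4: print(fit([("top",m,u) for m,u in zip(C,q)],(.65,-.17,z,-.4),fixz=z)[0])
T=cv2.imread("pics/raw_t17.png")
ctr=np.array([.6493,-.1689]);a=-.4005;dx=np.array([np.cos(a),np.sin(a)]);dy=np.array([-dx[1],dx[0]])
for n,z in(("t9",.049),("t17",.068)):
  T=cv2.imread(f"pics/raw_{n}.png")
  for nm,d in(("y",dy),("x",dx)):
    o=(dx*.0 if nm=="y" else dy*.04)
    t=np.r_[-66:-40:2,42:68:2]; P=[[*(ctr+o+d*k/1000),z] for k in t]
    uv=proj("top",P).astype(np.float32)
    v=cv2.remap(T,uv[:,:1].copy(),uv[:,1:].copy(),cv2.INTER_LINEAR)[:,0]
    print(n,nm,[(int(k),int(c[2]),int(c[2])-int(c[0])) for k,c in zip(t,v)])
# mat refit
from f0 import T as TT
m=TT("top",(375,180),[((120,-65,3),(35,120)),((-120,-65,3),(310,76)),((-120,65,3),(342,223)),((120,65,3),(62,270))])
print("mat",fit(m,(.45,-.4,0,1.7),fixz=0.))
E
```

```text
t9 [[346.2, 147.1], [372.9, 158.8], [360.9, 186.8], [333.4, 175.6]] ((353.2394104003906, 166.837646484375), 30.098670959472656, 32.46339416503906, 22.833654403686523)
[ 0.6515 -0.1708  0.049 ]
[ 0.6509 -0.1714  0.0422 -0.4427]
t17 [[346.1, 145.2], [373.3, 155.4], [361.6, 185.2], [333.7, 175.1]] ((353.3909797668457, 165.79656219482422), 30.788555145263672, 34.6834831237793, 21.873477935791016)
[ 0.6504 -0.1694  0.068 ]
[ 0.6525 -0.1703  0.049  -0.4055]
t9 y [(-66, 84, 3), (-64, 73, 7), (-62, 68, 23), (-60, 78, 43), (-58, 101, 62), (-56, 107, 62), (-54, 108, 54), (-52, 113, 35), (-50, 121, 20), (-48, 132, 14), (-46, 136, 11), (-44, 136, 12), (-42, 137, 13), (42, 142, 12), (44, 142, 12), (46, 137, 14), (48, 129, 20), (50, 119, 38), (52, 110, 60), (54, 109, 65), (56, 108, 67), (58, 103, 62), (60, 91, 50), (62, 74, 27), (64, 72, 11), (66, 82, 3)]
t9 x [(-66, 87, 53), (-64, 109, 67), (-62, 121, 73), (-60, 123, 74), (-58, 113, 68), (-56, 100, 54), (-54, 87, 35), (-52, 96, 21), (-50, 115, 11), (-48, 131, 11), (-46, 142, 12), (-44, 141, 12), (-42, 141, 12), (42, 141, 12), (44, 141, 11), (46, 
[... 402 characters left out ...]
, (48, 134, 21), (50, 124, 31), (52, 113, 52), (54, 108, 64), (56, 108, 67), (58, 102, 62), (60, 91, 49), (62, 77, 25), (64, 67, 3), (66, 85, 3)]
t17 x [(-66, 120, 74), (-64, 122, 74), (-62, 113, 67), (-60, 100, 54), (-58, 84, 36), (-56, 77, 21), (-54, 74, 9), (-52, 88, 8), (-50, 107, 9), (-48, 128, 11), (-46, 138, 12), (-44, 139, 12), (-42, 140, 13), (42, 139, 13), (44, 140, 13), (46, 140, 13), (48, 140, 12), (50, 140, 12), (52, 141, 13), (54, 140, 13), (56, 136, 12), (58, 120, 10), (60, 93, 7), (62, 66, 5), (64, 43, 2), (66, 58, 3)]
mat (array([ 0.4651, -0.3967,  0.    ,  1.7065]), array([[-0.6918, -0.2626],
       [ 0.3576, -0.675 ],
       [ 0.4877,  0.4816],
       [-0.217 ,  0.361 ]]))
```

The second cover sits square on the first, to within about 1 mm. The stack is about 4 mm towards the end stop and centred in y. Next the spatula goes along the mat.

Call:
{"op": "apply_moves", "data": {
  "delta_pos": [
    [0,0,0.08],
    [0,0,0.15],
    [0.005,-0.04,0.15],
    [0.012,-0.09,0.15],
    [0.02,-0.14,0.15],
    [0.028,-0.19,0.15],
    [0.037,-0.248,0.15],
    [0.037,-0.248,0.15]
  ],
  "dr": [
    [0,0,0],
    [0,0,0],
    [0,0,-0.1],
    [0,0,-0.25],
    [0,0,-0.4],
    [0,0,-0.55],
    [0,0,-0.69],
    [0,0,-0.69]
  ],
  "jaw": [0,0,0,0,0,0,0,0]
}}

```text
time: 26.33
tool_pos: [0.4322, -0.175, 0.2005]
tool_rot: [-3.141, 0.001, 2.391]
contact_force: [-0.6, -1.3, -1.8]
opening: 0.0195
grip_force: 55.0
```

Call:
{"op": "apply_moves", "data": {
  "delta_pos": [
    [0.005,-0.04,0],
    [0.012,-0.09,0],
    [0.02,-0.14,0],
    [0.028,-0.19,0],
    [0.037,-0.248,0],
    [0.037,-0.248,0]
  ],
  "dr": [
    [0,0,-0.15],
    [0,0,-0.3],
    [0,0,-0.45],
    [0,0,-0.6],
    [0,0,-0.69],
    [0,0,-0.69]
  ],
  "jaw": [0,0,0,0,0,0]
}}

```text
time: 26.83
tool_pos: [0.4468, -0.2741, 0.2003]
tool_rot: [-3.141, 0.001, 2.048]
contact_force: [1.1, -0.7, -2.6]
opening: 0.02
grip_force: 55.0
```

Call:
{"op": "apply_moves", "data": {
  "delta_pos": [
    [0.005,-0.04,0],
    [0.012,-0.09,0],
    [0.02,-0.14,0],
    [0.028,-0.19,0],
    [0.037,-0.248,0],
    [0.037,-0.248,0],
    [0.037,-0.248,0]
  ],
  "dr": [
    [0,0,-0.15],
    [0,0,-0.3],
    [0,0,-0.45],
    [0,0,-0.6],
    [0,0,-0.69],
    [0,0,-0.69],
    [0,0,-0.69]
  ],
  "jaw": [0,0,0,0,0,0,0]
}}

```text
time: 27.42
tool_pos: [0.4609, -0.37, 0.2]
tool_rot: [-3.141, -0.002, 1.707]
contact_force: [0.5, -0.8, -2.5]
opening: 0.0199
grip_force: 55.0
```

Call:
{"op": "apply_moves", "data": {
  "delta_pos": [
    [0,0,-0.05],
    [0,0,-0.12],
    [0,0,-0.2],
    [0,0,-0.28],
    [0,0,-0.34],
    [0,0,-0.365],
    [0,0,-0.365],
    [0,0,-0.365]
  ],
  "dr": [
    [0,0,0],
    [0,0,0],
    [0,0,0],
    [0,0,0],
    [0,0,0],
    [0,0,0],
    [0,0,0],
    [0,0,0]
  ],
  "jaw": [0,0,0,0,0,0,0,0]
}}

```text
time: 28.08
tool_pos: [0.4616, -0.3696, 0.0561]
tool_rot: [3.141, 0.0, 1.708]
contact_force: [1.1, -0.1, -0.6]
opening: 0.0196
grip_force: 55.0
```

Call:
{"op": "apply_moves", "data": {
  "delta_pos": [
    [0,0,-0.003],
    [0,0,-0.006],
    [0,0,-0.009],
    [0,0,-0.012],
    [0,0,-0.015],
    [0,0,-0.0165],
    [0,0,-0.0165],
    [0,0,-0.0165]
  ],
  "dr": [
    [0,0,0],
    [0,0,0],
    [0,0,0],
    [0,0,0],
    [0,0,0],
    [0,0,0],
    [0,0,0],
    [0,0,0]
  ],
  "jaw": [0,0,0,0,0,0,0,0]
}}

```text
time: 28.75
tool_pos: [0.4613, -0.3701, 0.049]
tool_rot: [3.141, 0.0, 1.707]
contact_force: [0.3, -0.4, -3.0]
opening: 0.0198
grip_force: 55.0
```

```bash
python3 - <<'E'
from fc import *
for i in range(4):
    snap("side","s18"); s=telemetry.observe();print(s["time"],s["tool_pos"],s["tool_rot"],s["contact_force"],s["torque"])
snap("top","t18")
for n in("t0","t18"): 
    I=cv2.imread(f"pics/raw_{n}.png"); print(n,quad(I,(300,205,375,250),lo=140,sat=40))
for n in("s0","s18"):
    I=cv2.imread(f"pics/raw_{n}.png"); print(n,quad(I,(280,200,340,285),lo=140,sat=40))
E
```

```text
28.8 [ 0.4613 -0.3701  0.049 ] [3.1415 0.     1.7067] [ 0.5236  0.4416 -2.1959] [ 0.0005  0.0799 -0.0805]
28.85 [ 0.4613 -0.3701  0.049 ] [3.1415 0.     1.7068] [-0.175   0.2593 -1.7681] [-0.0077  0.071  -0.0073]
28.9 [ 0.4613 -0.3701  0.049 ] [3.1415 0.     1.7068] [-0.249  -0.4052 -2.9314] [ 0.0069  0.0375 -0.0052]
28.95 [ 0.4613 -0.3701  0.049 ] [3.1415 0.     1.7068] [ 0.4803  0.3193 -2.665 ] [-0.0493  0.0503  0.0601]
t0 (array([[367.9375, 220.1875],
       [314.6875, 238.1875],
       [309.6875, 235.0625],
       [361.5625, 217.9375]]), ((338.82022857666016, 227.8015308380127), 6.331589698791504, 60.080867767333984, 73.62644958496094))
t18 (array([[368.0625, 220.8125],
       [366.1875, 223.0625],
       [358.0625, 225.0625],
       [354.0625, 220.5625],
       [366.0625, 217.0625]]), ((361.1078453063965, 221.1967010498047), 6.1842265129089355, 13.609943389892578, 74.32048034667969))
s0 (array([[294.3125, 212.6875],
       [299.8125, 212.1875],
       [320.8125, 267.0625],
       [313.6875, 267.5625]]), ((306.8886413574219, 240.0537452697754), 60.30661392211914, 7.900901794433594, 68.46487426757812))
s18 (array([[286.6875, 269.5625],
       [286.8125, 269.6875],
       [286.8125, 270.3125],
       [286.5625, 270.9375],
       [286.1875, 270.9375],
       [286.0625, 270.8125],
       [286.0625, 269.5625]]), ((286.375, 270.1875), 1.375, 0.75, 90.0))
```

Call:
{"op": "apply_moves", "data": {
  "delta_pos": [
    [0,0,-0.0015],
    [0,0,-0.003],
    [0,0,-0.003],
    [0,0,-0.003],
    [0,0,-0.003]
  ],
  "dr": [
    [0,0,0],
    [0,0,0],
    [0,0,0],
    [0,0,0],
    [0,0,0]
  ],
  "jaw": [0,0,0,0,0]
}}

```text
time: 29.42
tool_pos: [0.4613, -0.3701, 0.0488]
tool_rot: [3.141, 0.001, 1.707]
contact_force: [-1.2, 2.2, 6.7]
opening: 0.0197
grip_force: 55.0
```

Call:
{"op": "apply_moves", "data": {
  "delta_pos": [
    [0,0,0],
    [0,0,0],
    [0,0,0],
    [0,0,0],
    [0,0,0],
    [0,0,0],
    [0,0,0],
    [0,0,0]
  ],
  "dr": [
    [0,0,0],
    [0,0,0],
    [0,0,0],
    [0,0,0],
    [0,0,0],
    [0,0,0],
    [0,0,0],
    [0,0,0]
  ],
  "jaw": [0.24,0.26,0.28,0.32,0.36,0.45,0.55,0.55]
}}

```text
time: 30.08
tool_pos: [0.4613, -0.37, 0.0477]
tool_rot: [3.142, -0.0, 1.707]
contact_force: [-0.4, 0.1, -0.8]
opening: 0.0478
grip_force: 0.0
```

Call:
{"op": "apply_moves", "data": {
  "delta_pos": [
    [0,0,0.02],
    [0,0,0.05],
    [0,0,0.1],
    [0,0,0.16],
    [0,0,0.22],
    [0,0,0.3],
    [0,0,0.38],
    [0,0,0.4]
  ],
  "dr": [
    [0,0,0],
    [0,0,0],
    [0,0,0],
    [0,0,0],
    [0,0,0],
    [0,0,0],
    [0,0,0],
    [0,0,0]
  ],
  "jaw": [0.55,0.55,0.55,0.55,0.55,0.55,0.55,0.55]
}}

```text
time: 30.75
tool_pos: [0.4628, -0.3715, 0.2141]
tool_rot: [3.136, 0.008, 1.707]
contact_force: [0.5, 0.2, 0.6]
opening: 0.0505
grip_force: 0.0
```

Call:
{"op": "apply_moves", "data": {
  "delta_pos": [
    [-0.03,0.78,0.2],
    [-0.03,0.78,0.2],
    [-0.03,0.78,0.2],
    [-0.03,0.78,0.2],
    [-0.03,0.78,0.2],
    [-0.03,0.78,0.2],
    [-0.03,0.78,0.2],
    [-0.03,0.78,0.2]
  ],
  "dr": [
    [0,0,0],
    [0,0,0],
    [0,0,0],
    [0,0,0],
    [0,0,0],
    [0,0,0],
    [0,0,0],
    [0,0,0]
  ],
  "jaw": [0.55,0.55,0.55,0.55,0.55,0.55,0.55,0.55]
}}

```text
time: 31.42
tool_pos: [0.4486, -0.0553, 0.289]
tool_rot: [3.14, -0.0, 1.708]
contact_force: [0.6, -0.4, 0.1]
opening: 0.0506
grip_force: 0.0
```

Call:
{"op": "apply_moves", "data": {
  "delta_pos": [
    [-0.03,0.7,0],
    [-0.03,0.7,0],
    [-0.03,0.7,0],
    [-0.03,0.7,0],
    [-0.03,0.7,0],
    [-0.03,0.7,0],
    [-0.03,0.7,0],
    [-0.03,0.7,0]
  ],
  "dr": [
    [0,0,0],
    [0,0,0],
    [0,0,0],
    [0,0,0],
    [0,0,0],
    [0,0,0],
    [0,0,0],
    [0,0,0]
  ],
  "jaw": [0.55,0.55,0.55,0.55,0.55,0.55,0.55,0.55]
}}

```text
time: 32.08
tool_pos: [0.4362, 0.2268, 0.2878]
tool_rot: [3.141, -0.002, 1.712]
contact_force: [-0.2, 0.2, -0.2]
opening: 0.0506
grip_force: 0.0
```

```bash
python3 - <<'E'
from fc import *
snap("side","s19"); snap("top","t19")
s=telemetry.observe();print(s["time"],s["tool_pos"],s["tool_rot"])
for n in("t0","t19"): 
    I=cv2.imread(f"pics/raw_{n}.png"); print(n,quad(I,(300,205,375,250),lo=140,sat=40))
for n in("s0","s19"):
    I=cv2.imread(f"pics/raw_{n}.png"); print(n,quad(I,(280,200,340,285),lo=140,sat=40))
T=cv2.imread("pics/raw_t19.png");S=cv2.imread("pics/raw_s19.png")
tiles({"s":S,"t":T},"m10",[("s",270,200,160,120),("t",280,130,200,120)],k=5)
tiles({"s":S,"t":T},"a",[("s",345,195,80,75),("t",310,130,80,75)],k=5)
tiles({"s":S,"t":T},"b",[("s",260,190,200,112),("t",300,160,200,112)],k=2)
tiles({"s":S,"t":T},"b",[("s",280,195,100,56),("t",290,195,100,56)],k=4)
tiles({"s":S,"t":T},"c",[("s",280,285,100,70),("t",375,180,100,70)],k=4)
a=cv2.imread("pics/a.png");b=cv2.imread("pics/b.png");c=cv2.imread("pics/c.png")
im=np.vstack([a[20:],b[:,:],c]);print(im.shape)
cv2.imwrite("pics/m10.png",cv2.resize(im,None,fx=600/im.shape[0],fy=600/im.shape[0],interpolation=cv2.INTER_AREA))
E
```

```text
32.1833 [0.4367 0.2228 0.2877] [-3.1413  0.0005  1.7097]
t0 (array([[367.9375, 220.1875],
       [314.6875, 238.1875],
       [309.6875, 235.0625],
       [361.5625, 217.9375]]), ((338.82022857666016, 227.8015308380127), 6.331589698791504, 60.080867767333984, 73.62644958496094))
t19 (array([[367.9375, 220.1875],
       [314.8125, 238.1875],
       [309.8125, 235.5625],
       [361.5625, 217.9375]]), ((338.81219482421875, 227.81143188476562), 6.414400577545166, 60.103675842285156, 73.69091796875))
s0 (array([[294.3125, 212.6875],
       [299.8125, 212.1875],
       [320.8125, 267.0625],
       [313.6875, 267.5625]]), ((306.8886413574219, 240.0537452697754), 60.30661392211914, 7.900901794433594, 68.46487426757812))
s19 (array([[294.1875, 212.6875],
       [299.8125, 212.1875],
       [320.6875, 267.0625],
       [313.6875, 267.8125]]), ((306.81772232055664, 240.03240585327148), 60.30661392211914, 7.925407886505127, 68.46487426757812))
(859, 800, 3)
```

```bash
python3 - <<'E'
from fc import *
print("bar",tri((338.81,227.81),(306.82,240.03)), onz("top",(338.81,227.81),.024),onz("side",(306.82,240.03),.024))
T=cv2.imread("pics/raw_t19.png");S=cv2.imread("pics/raw_s19.png")
q,r=quad(T,(385,190,470,260),lo=110,sat=60);print("blade top",q.tolist()); print([onz("top",p,.006).tolist() for p in q])
sp=lambda P:[proj(v,P).round(1).tolist() for v in("top","side")]
o=np.array([.4613,-.37])+.08*np.array([np.cos(-1.435),np.sin(-1.435)])
d=np.array([np.cos(-1.435),np.sin(-1.435)]);e=np.array([-d[1],d[0]])
print("pred",sp([[*(o+d*x+e*y),.006] for x,y in((.05,.027),(.05,-.027),(-.059,-.027),(-.059,.027))]))
q,r=quad(S,(285,280,400,385),lo=110,sat=60);print("blade side",q.round(1).tolist())
E
```

```text
bar (array([ 0.454 , -0.1183,  0.0132]), np.float64(0.0007695578692131158)) [ 0.4527 -0.1176  0.024 ] [ 0.4545 -0.127   0.024 ]
blade top [[448.8125, 210.3125], [450.6875, 225.6875], [420.0625, 228.8125], [418.3125, 215.3125]]
[[0.5031132446815322, -0.4907512539767144, 0.006000000000000005], [0.4511457522790805, -0.493236342464471, 0.006000000000000005], [0.443414558233059, -0.39044913304170586, 0.006000000000000005], [0.488988245836136, -0.38744826612813876, 0.006000000000000005]]
pred [[[450.1, 209.5], [453.4, 225.3], [421.4, 230.6], [418.2, 214.8]], [[337.8, 381.2], [312.2, 386.2], [303.5, 338.8], [327.3, 334.4]]]
blade side [[327.1, 334.2], [337.6, 379.8], [311.9, 384.4], [304.1, 339.2]]
```

Call:
{"op": "apply_moves", "data": {
  "delta_pos": [
    [0.04,-0.6,-0.1],
    [0.04,-0.6,-0.1],
    [0.04,-0.6,-0.1],
    [0.04,-0.6,-0.1],
    [0.04,-0.6,-0.1],
    [0.04,-0.6,-0.1],
    [0.04,-0.6,-0.1],
    [0.04,-0.6,-0.1]
  ],
  "dr": [
    [0,0,0.235],
    [0,0,0.235],
    [0,0,0.235],
    [0,0,0.235],
    [0,0,0.235],
    [0,0,0.235],
    [0,0,0.235],
    [0,0,0.235]
  ],
  "jaw": [0.6,0.6,0.6,0.6,0.6,0.6,0.6,0.6]
}}

```text
time: 32.85
tool_pos: [0.4527, -0.021, 0.2476]
tool_rot: [-3.141, -0.0, 1.818]
contact_force: [0.5, 0.1, -0.4]
opening: 0.0552
grip_force: 0.0
```

Call:
{"op": "apply_moves", "data": {
  "delta_pos": [
    [0,-0.1,-0.05],
    [0,-0.18,-0.12],
    [0,-0.25,-0.2],
    [0,-0.254,-0.28],
    [0,-0.254,-0.35],
    [0,-0.254,-0.37],
    [0,-0.254,-0.37],
    [0,-0.254,-0.37]
  ],
  "dr": [
    [0,0,0],
    [0,0,0],
    [0,0,0],
    [0,0,0],
    [0,0,0],
    [0,0,0],
    [0,0,0],
    [0,0,0]
  ],
  "jaw": [0.6,0.6,0.6,0.6,0.6,0.6,0.6,0.6]
}}

```text
time: 33.52
tool_pos: [0.4539, -0.1192, 0.1008]
tool_rot: [3.141, 0.001, 1.825]
contact_force: [0.2, 0.3, 0.1]
opening: 0.0551
grip_force: 0.0
```

```bash
python3 - <<'E'
from fc import *
snap("side","s20"); snap("top","t20")
s=telemetry.observe();print(s["time"],s["tool_pos"],s["tool_rot"])
for n in("s0","s20"):
    I=cv2.imread(f"pics/raw_{n}.png"); print(n,quad(I,(280,200,340,285),lo=140,sat=40))
E
```

```text
33.6167 [ 0.4546 -0.1196  0.1017] [3.1386 0.0022 1.8254]
s0 (array([[294.3125, 212.6875],
       [299.8125, 212.1875],
       [320.8125, 267.0625],
       [313.6875, 267.5625]]), ((306.8886413574219, 240.0537452697754), 60.30661392211914, 7.900901794433594, 68.46487426757812))
s20 (array([[311.9375, 262.0625],
       [313.8125, 261.4375],
       [318.6875, 262.6875],
       [320.9375, 264.0625],
       [321.5625, 266.0625],
       [319.0625, 267.8125],
       [313.9375, 268.5625]]), ((316.6709442138672, 264.3368225097656), 7.89436674118042, 8.620392799377441, 72.89727020263672))
```

Call:
{"op": "apply_moves", "data": {
  "delta_pos": [
    [-0.003,0.001,-0.05],
    [-0.003,0.001,-0.1],
    [-0.003,0.001,-0.15],
    [-0.003,0.001,-0.19],
    [-0.003,0.001,-0.22],
    [-0.003,0.001,-0.232],
    [-0.003,0.001,-0.236],
    [-0.003,0.001,-0.236]
  ],
  "dr": [
    [0,0,0.003],
    [0,0,0.003],
    [0,0,0.003],
    [0,0,0.003],
    [0,0,0.003],
    [0,0,0.003],
    [0,0,0.003],
    [0,0,0.003]
  ],
  "jaw": [0.6,0.6,0.6,0.6,0.6,0.6,0.6,0.6]
}}

```text
time: 34.28
tool_pos: [0.4529, -0.1194, 0.0062]
tool_rot: [3.14, 0.001, 1.826]
contact_force: [-0.4, 0.2, 0.5]
opening: 0.0552
grip_force: 0.0
```

Call:
{"op": "apply_moves", "data": {
  "delta_pos": [
    [0,0,0],
    [0,0,0],
    [0,0,0],
    [0,0,0],
    [0,0,0],
    [0,0,0],
    [0,0,0],
    [0,0,0]
  ],
  "dr": [
    [0,0,0],
    [0,0,0],
    [0,0,0],
    [0,0,0],
    [0,0,0],
    [0,0,0],
    [0,0,0],
    [0,0,0]
  ],
  "jaw": [0.4,0.32,0.26,0.22,0.18,0.1,0,0],
  "force": 35
}}

```text
time: 34.95
tool_pos: [0.4522, -0.1193, 0.0055]
tool_rot: [3.141, 0.0, 1.826]
contact_force: [0.1, 0.5, 2.5]
opening: 0.0195
grip_force: 35.0
```

Call:
{"op": "apply_moves", "data": {
  "delta_pos": [
    [0,0,0.02],
    [0,0,0.06],
    [0,0,0.12],
    [0,0,0.18],
    [0,0,0.25],
    [0,0,0.32],
    [0,0,0.37],
    [0,0,0.37]
  ],
  "dr": [
    [0,0,0],
    [0,0,0],
    [0,0,0],
    [0,0,0],
    [0,0,0],
    [0,0,0],
    [0,0,0],
    [0,0,0]
  ],
  "jaw": [0,0,0,0,0,0,0,0]
}}

```text
time: 35.62
tool_pos: [0.4539, -0.12, 0.1575]
tool_rot: [3.136, 0.005, 1.826]
contact_force: [2.0, -0.2, -1.9]
opening: 0.0198
grip_force: 35.0
```

Call:
{"op": "apply_moves", "data": {
  "delta_pos": [
    [0.03,-0.008,0],
    [0.07,-0.018,0],
    [0.12,-0.03,0],
    [0.17,-0.042,0],
    [0.22,-0.055,0],
    [0.245,-0.061,0],
    [0.245,-0.061,0]
  ],
  "dr": [
    [0,0,-0.1],
    [0,0,-0.2],
    [0,0,-0.35],
    [0,0,-0.5],
    [0,0,-0.6],
    [0,0,-0.656],
    [0,0,-0.656]
  ],
  "jaw": [0,0,0,0,0,0,0]
}}

```text
time: 36.2
tool_pos: [0.5511, -0.144, 0.1519]
tool_rot: [-3.141, -0.0, 1.497]
contact_force: [-0.7, -0.2, -2.1]
opening: 0.0196
grip_force: 35.0
```

Call:
{"op": "apply_moves", "data": {
  "delta_pos": [
    [0.03,-0.008,0],
    [0.07,-0.018,0],
    [0.12,-0.03,0],
    [0.17,-0.042,0],
    [0.22,-0.055,0],
    [0.245,-0.061,0],
    [0.245,-0.061,0],
    [0.245,-0.061,0]
  ],
  "dr": [
    [0,0,-0.1],
    [0,0,-0.2],
    [0,0,-0.35],
    [0,0,-0.5],
    [0,0,-0.6],
    [0,0,-0.656],
    [0,0,-0.656],
    [0,0,-0.656]
  ],
  "jaw": [0,0,0,0,0,0,0,0]
}}

```text
time: 36.87
tool_pos: [0.6469, -0.1677, 0.1519]
tool_rot: [-3.139, 0.0, 1.171]
contact_force: [0.0, -0.1, -2.0]
opening: 0.0196
grip_force: 35.0
```

```bash
python3 - <<'E'
from fc import *
snap("side","s21"); snap("top","t21")
s=telemetry.observe();print(s["time"],s["tool_pos"],s["tool_rot"],s["contact_force"],s["qpos"])
E
```

```text
36.9667 [ 0.6467 -0.1676  0.1527] [-3.1395  0.0002  1.171 ] [-0.3834  0.6009 -2.7725] [-0.3682  0.6658  1.1866 -0.0001  1.2913  0.0317]
```

Call:
{"op": "apply_moves", "data": {
  "delta_pos": [
    [0.004,-0.002,-0.02],
    [0.004,-0.002,-0.05],
    [0.004,-0.002,-0.07],
    [0.004,-0.002,-0.077],
    [0.004,-0.002,-0.077],
    [0.004,-0.002,-0.077]
  ],
  "dr": [
    [0,0,0],
    [0,0,0],
    [0,0,0],
    [0,0,0],
    [0,0,0],
    [0,0,0]
  ],
  "jaw": [0,0,0,0,0,0]
}}

```text
time: 37.47
tool_pos: [0.6496, -0.1689, 0.1226]
tool_rot: [-3.142, 0.0, 1.17]
contact_force: [-0.5, 0.3, -1.6]
opening: 0.0198
grip_force: 35.0
```

```bash
python3 - <<'E'
from fc import *
snap("side","s22"); snap("top","t22")
s=telemetry.observe();print(s["time"],s["tool_pos"],s["tool_rot"],s["contact_force"])
T=cv2.imread("pics/raw_t22.png");S=cv2.imread("pics/raw_s22.png")
tiles({"s":S,"t":T},"m11",[("s",345,195,80,90),("t",310,130,80,90)],k=5)
im=cv2.imread("pics/m11.png"); tiles({"s":S},"m11b",[("s",360,225,66,25),("s",370,195,66,25)],k=6)
b=cv2.imread("pics/m11b.png"); b=np.hstack([b,np.zeros((b.shape[0],8,3),np.uint8)]); cv2.imwrite("pics/m11.png",np.vstack([im,b]))
tp=s["tool_pos"];ya=s["tool_rot"][2]-np.pi/2
c,sn=np.cos(ya),np.sin(ya);R=np.array([[c,-sn,0],[sn,c,0],[0,0,1]])
P=np.array([(x,y,z) for y in(-.1,.1) for x in(-.01,.01) for z in(0,.024)])@R.T+[tp[0],tp[1],tp[2]-.0055]
for v in("side","top"): print(v,proj(v,P).round(1).tolist())
E
```

```text
37.5667 [ 0.65   -0.169   0.1232] [ 3.1404 -0.      1.1699] [-0.4548 -0.7056 -1.6591]
side [[372.3, 255.0], [373.0, 248.4], [380.9, 257.2], [381.8, 250.7], [392.5, 195.5], [393.5, 188.8], [400.2, 197.3], [401.2, 190.6]]
top [[383.8, 176.5], [385.2, 174.8], [386.0, 170.6], [387.5, 168.8], [323.9, 153.7], [324.1, 151.6], [326.2, 147.9], [326.5, 145.7]]
```

View pics/m11.png

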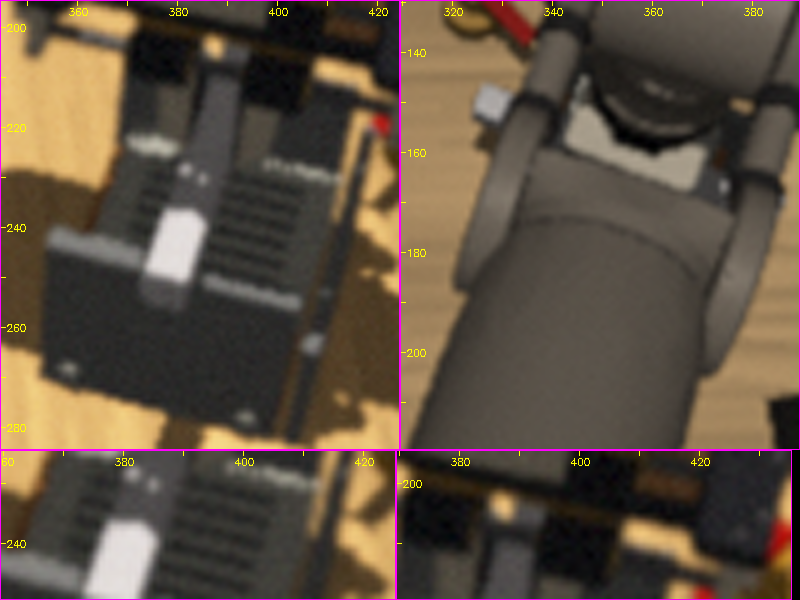

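The side tile shows the bar above the notches, with the near end's bottom corners at (372.9,254.9) and (381.5,256.1), as predicted. I'll compare that with the notch edges seen earlier.

```bash
python3 - <<'E'
from fc import *
s=telemetry.observe();tp=s["tool_pos"];ya=s["tool_rot"][2]-np.pi/2;print(tp,ya)
def fr(x,y,a): 
    c,sn=np.cos(a),np.sin(a); return lambda P:(np.array(P)/1000.)@np.array([[c,-sn,0],[sn,c,0],[0,0,1]]).T+[x,y,0]
f=fr(.6493,-.1689,-.4005); g=fr(tp[0],tp[1],ya)
pts=[(-15,-74,94),(15,-74,94),(-15,62,94),(15,62,94)]
print("carrier pred side",proj("side",f(pts)).round(1).tolist())
print("obs (372.9,253.9),(384.9,255.1),(387.1,212),(397.5,214)")
print("bar lowered, same lines",proj("side",g([(-10,-74,94),(10,-74,94),(-10,62,94),(10,62,94)])).round(1).tolist())
# notch edges in the side view by profile on wall-top line z=101 (mid notch depth), outer face y=-74
S=cv2.imread("pics/raw_s17.png")
for y,z in((-68,108),(68,108),(62,103),(-74,103)):
    t=np.arange(-40,41,2); uv=proj("side",f([(k,y,z) for k in t])).astype(np.float32)
    v=cv2.remap(S,uv[:,:1].copy(),uv[:,1:].copy(),1)[:,0]; print(y,z,[(int(k),int(c[1])) for k,c in zip(t,v)])
T=cv2.imread("pics/raw_t17.png")
for y in(-68,68):
    t=np.arange(-40,41,2); uv=proj("top",f([(k,y,108) for k in t])).astype(np.float32)
    v=cv2.remap(T,uv[:,:1].copy(),uv[:,1:].copy(),1)[:,0]; print("top",y,[(int(k),int(c[1])) for k,c in zip(t,v)])
E
```

```text
[ 0.65   -0.169   0.1232] -0.4008777588881083
carrier pred side [[372.1, 252.1], [384.6, 255.4], [386.0, 211.6], [397.6, 214.4]]
obs (372.9,253.9),(384.9,255.1),(387.1,212),(397.5,214)
bar lowered, same lines [[374.5, 252.6], [382.8, 254.8], [388.2, 212.1], [395.9, 214.0]]
-68 108 [(-40, 123), (-38, 124), (-36, 123), (-34, 124), (-32, 128), (-30, 125), (-28, 125), (-26, 124), (-24, 122), (-22, 123), (-20, 125), (-18, 120), (-16, 116), (-14, 133), (-12, 157), (-10, 171), (-8, 170), (-6, 166), (-4, 169), (-2, 172), (0, 171), (2, 167), (4, 163), (6, 169), (8, 175), (10, 170), (12, 161), (14, 149), (16, 133), (18, 122), (20, 125), (22, 121), (24, 121), (26, 123), (28, 123), (30, 124), (32, 124), (34, 124), (36, 125), (38, 122), (40, 121)]
68 108 [(-40, 127), (-38, 128), (-36, 128), (-34, 127), (-32, 127), (-30, 127), (-28, 129), (-26, 126), (-24, 127), (-22, 126), (-20, 126), (-18, 127), (-16, 138), (-14, 157), (-12, 180), (-10, 193), (-8, 193), (-6, 192), (-4, 189), (-2, 188), (0, 189), (2, 188), (4, 187), (6, 185), (8, 182), (10, 181), (12, 175), (14, 163), (16, 142), (18, 132), (20, 1
[... 1160 characters left out ...]
96), (-12, 95), (-10, 94), (-8, 93), (-6, 95), (-4, 96), (-2, 96), (0, 95), (2, 95), (4, 95), (6, 92), (8, 78), (10, 65), (12, 67), (14, 75), (16, 87), (18, 91), (20, 93), (22, 92), (24, 92), (26, 92), (28, 91), (30, 92), (32, 93), (34, 93), (36, 93), (38, 93), (40, 93)]
top 68 [(-40, 95), (-38, 95), (-36, 94), (-34, 94), (-32, 94), (-30, 94), (-28, 93), (-26, 93), (-24, 94), (-22, 96), (-20, 95), (-18, 95), (-16, 95), (-14, 95), (-12, 94), (-10, 93), (-8, 93), (-6, 94), (-4, 94), (-2, 93), (0, 94), (2, 95), (4, 94), (6, 89), (8, 78), (10, 67), (12, 60), (14, 72), (16, 85), (18, 90), (20, 93), (22, 93), (24, 93), (26, 93), (28, 93), (30, 94), (32, 93), (34, 93), (36, 93), (38, 93), (40, 92)]
```

Call:
{"op": "apply_moves", "data": {
  "delta_pos": [
    [-0.001,0,-0.01],
    [-0.001,0,-0.02],
    [-0.001,0,-0.03],
    [-0.001,0,-0.04],
    [-0.001,0,-0.046],
    [-0.001,0,-0.05],
    [-0.001,0,-0.05],
    [-0.001,0,-0.05]
  ],
  "dr": [
    [0,0,0],
    [0,0,0],
    [0,0,0],
    [0,0,0],
    [0,0,0],
    [0,0,0],
    [0,0,0],
    [0,0,0]
  ],
  "jaw": [0,0,0,0,0,0,0,0]
}}

```text
time: 38.23
tool_pos: [0.6493, -0.1689, 0.1025]
tool_rot: [3.142, 0.0, 1.17]
contact_force: [0.2, 0.3, -2.8]
opening: 0.0204
grip_force: 35.0
```

```bash
python3 - <<'E'
from fc import *
for i in range(3):
    snap("side","s23"); s=telemetry.observe();print(s["time"],s["tool_pos"],s["tool_rot"],s["contact_force"],s["torque"])
E
```

```text
38.2833 [ 0.6494 -0.1689  0.1027] [3.1412 0.     1.1699] [ 0.5155  0.5973 -1.9376] [-0.1492  0.0684 -0.0298]
38.3333 [ 0.6494 -0.1689  0.1028] [ 3.141  -0.      1.1697] [ 0.236  -0.6    -2.4421] [-0.0684  0.0837 -0.037 ]
38.3833 [ 0.6494 -0.1689  0.1028] [ 3.141  -0.      1.1698] [ 0.1748 -0.7691 -1.5493] [-0.0981  0.1281 -0.0444]
```

Call:
{"op": "apply_moves", "data": {
  "delta_pos": [
    [0,0,-0.0025],
    [0,0,-0.005],
    [0,0,-0.0065],
    [0,0,-0.008],
    [0,0,-0.008],
    [0,0,-0.008]
  ],
  "dr": [
    [0,0,0],
    [0,0,0],
    [0,0,0],
    [0,0,0],
    [0,0,0],
    [0,0,0]
  ],
  "jaw": [0,0,0,0,0,0]
}}

```text
time: 38.88
tool_pos: [0.6493, -0.1689, 0.0996]
tool_rot: [3.141, 0.0, 1.17]
contact_force: [-0.5, -0.2, 1.0]
opening: 0.0195
grip_force: 35.0
```

```bash
python3 - <<'E'
from fc import *
for i in range(3):
    snap("side","s24"); s=telemetry.observe();print(s["time"],s["tool_pos"],s["contact_force"],s["torque"])
E
```

```text
38.9333 [ 0.6492 -0.1688  0.0996] [-0.6905  0.1913  0.7131] [-0.0289  0.3341  0.0333]
38.9833 [ 0.6492 -0.1688  0.0996] [-1.1841  0.469   1.0348] [-0.0407  0.2823  0.0354]
39.0333 [ 0.6493 -0.1688  0.0996] [-1.8251  0.1362  1.2242] [-0.0125  0.3138 -0.0362]
```

Call:
{"op": "apply_moves", "data": {
  "delta_pos": [
    [0,0,0],
    [0,0,0],
    [0,0,0],
    [0,0,0],
    [0,0,0],
    [0,0,0],
    [0,0,0],
    [0,0,0]
  ],
  "dr": [
    [0,0,0],
    [0,0,0],
    [0,0,0],
    [0,0,0],
    [0,0,0],
    [0,0,0],
    [0,0,0],
    [0,0,0]
  ],
  "jaw": [0.23,0.25,0.27,0.3,0.35,0.42,0.5,0.5]
}}

```text
time: 39.7
tool_pos: [0.6493, -0.1689, 0.0993]
tool_rot: [3.141, 0.0, 1.17]
contact_force: [-0.7, -0.1, 0.1]
opening: 0.0448
grip_force: 0.0
```

Call:
{"op": "apply_moves", "data": {
  "delta_pos": [
    [0,0,0.02],
    [0,0,0.05],
    [0,0,0.1],
    [0,0,0.16],
    [0,0,0.22],
    [0,0,0.3],
    [0,0,0.38],
    [0,0,0.4]
  ],
  "dr": [
    [0,0,0],
    [0,0,0],
    [0,0,0],
    [0,0,0],
    [0,0,0],
    [0,0,0],
    [0,0,0],
    [0,0,0]
  ],
  "jaw": [0.5,0.5,0.5,0.5,0.5,0.5,0.5,0.5]
}}

```text
time: 40.37
tool_pos: [0.651, -0.1694, 0.2673]
tool_rot: [3.13, -0.0, 1.17]
contact_force: [0.4, 0.4, 0.8]
opening: 0.0459
grip_force: 0.0
```

Call:
{"op": "apply_moves", "data": {
  "delta_pos": [
    [-0.3,0.7,0],
    [-0.3,0.7,0],
    [-0.3,0.7,0],
    [-0.3,0.7,0],
    [-0.3,0.7,0],
    [-0.3,0.7,0],
    [-0.3,0.7,0],
    [-0.3,0.7,0]
  ],
  "dr": [
    [0,0,0],
    [0,0,0],
    [0,0,0],
    [0,0,0],
    [0,0,0],
    [0,0,0],
    [0,0,0],
    [0,0,0]
  ],
  "jaw": [0.5,0.5,0.5,0.5,0.5,0.5,0.5,0.5]
}}

```text
time: 41.03
tool_pos: [0.5269, 0.1156, 0.2607]
tool_rot: [-3.141, -0.002, 1.174]
contact_force: [0.2, -0.2, -0.5]
opening: 0.0458
grip_force: 0.0
```

```bash
python3 - <<'E'
from fc import *
snap("side","s25"); snap("top","t25")
s=telemetry.observe();print(s["time"],s["tool_pos"],s["contact_force"])
T=cv2.imread("pics/raw_t25.png");S=cv2.imread("pics/raw_s25.png")
qt,rt=quad(T,(310,130,395,190),lo=150,sat=40);print("top",qt.round(1).tolist(),rt)
qs,rs=quad(S,(355,180,415,270),lo=140,sat=40);print("side",qs.round(1).tolist(),rs)
print("tri",tri(rt[0],rs[0]),onz("top",rt[0],.118))
ya=-.4005;c,sn=np.cos(ya),np.sin(ya);R=np.array([[c,-sn,0],[sn,c,0],[0,0,1]])
P=np.array([(x,y,.118) for x,y in((.01,.1),(.01,-.1),(-.01,-.1),(-.01,.1))])@R.T+[.6493,-.1689,0]
for v in("top","side"): print(v,"ideal",proj(v,P).round(1).tolist())
d=np.abs(cv2.imread("pics/raw_t25.png").astype(int)-cv2.imread("pics/raw_t19.png")).max(2)
print("mat region diff",d[195:250,385:465].mean(),"stack",d[160:190,330:365].mean())
d=np.abs(S.astype(int)-cv2.imread("pics/raw_s0.png")).max(2); ys,xs=np.where(d[130:330,400:]>60); print("bystander side diff",len(ys))
E
```

```text
41.1333 [0.5284 0.1134 0.2606] [ 0.8454 -0.1647 -0.0351]
top [[324.1, 153.1], [327.6, 149.1], [384.7, 172.6], [383.2, 175.8]] ((354.5813522338867, 162.0355224609375), 63.61191940307617, 5.9414567947387695, 20.576904296875)
side [[397.9, 197.3], [381.6, 255.7], [374.1, 255.7], [363.3, 242.1], [369.9, 223.3], [393.1, 196.7]] ((380.3590431213379, 224.60004043579102), 21.608200073242188, 62.915889739990234, 18.237720489501953)
tri (array([ 0.6416, -0.168 ,  0.1193]), np.float64(0.016191840041727353)) [ 0.6502 -0.168   0.118 ]
top ideal [[326.2, 148.1], [386.0, 170.8], [383.8, 176.6], [323.9, 153.9]]
side ideal [[399.9, 197.2], [380.6, 257.2], [372.0, 254.9], [392.3, 195.4]]
mat region diff 2.6995454545454547 stack 12.975238095238096
bystander side diff 274
```

```bash
python3 - <<'E'
from fc import *
for v in("s","t"):
    d=(np.abs(cv2.imread(f"pics/raw_{v}25.png").astype(int)-cv2.imread(f"pics/raw_{v}0.png")).max(2)>60).astype(np.uint8)
    n,l,st,ce=cv2.connectedComponentsWithStats(d)
    print(v,[(st[i][:5].tolist()) for i in range(1,n) if st[i][4]>40])
E
```

```text
s [[42, 0, 9, 18, 62], [58, 0, 20, 24, 301], [157, 0, 7, 20, 91], [192, 0, 8, 17, 79], [310, 0, 41, 16, 476], [316, 34, 24, 4, 52], [312, 38, 32, 11, 255], [303, 48, 12, 10, 76], [146, 58, 12, 14, 122], [323, 62, 9, 16, 60], [306, 66, 17, 11, 54], [110, 75, 54, 69, 2301], [324, 82, 40, 19, 328], [53, 90, 9, 29, 97], [70, 90, 15, 16, 137], [312, 90, 10, 21, 162], [336, 99, 9, 15, 97], [188, 104, 213, 116, 7356], [41, 120, 33, 25, 366], [72, 125, 29, 48, 641], [332, 139, 42, 29, 646], [149, 145, 29, 24, 291], [91, 174, 17, 18, 206], [182, 183, 30, 14, 296], [162, 185, 19, 21, 204], [84, 193, 37, 30, 698], [364, 196, 49, 62, 1374], [175, 210, 10, 20, 65], [294, 212, 29, 62, 503], [175, 214, 17, 26, 147], [130, 235, 29, 11, 231], [375, 278, 10, 9, 72], [304, 282, 10, 14, 112], [326, 285, 42, 78, 1198], [307, 297, 16, 28, 199], [304, 338, 17, 20, 195], [302, 360, 8, 13, 59], [310, 365, 29, 21, 266]]
t [[115, 143, 196, 257, 15319], [325, 145, 59, 31, 646], [334, 163, 32, 23, 329], [394, 186, 32, 19, 274], [414, 203, 23, 13, 129], [440, 210, 13, 17, 98], [310, 218, 58, 20, 259], [420, 224, 14, 7, 58], [31, 313, 112, 87, 5440], [263, 320, 33, 71, 860], [303, 330, 30, 11, 163], [300, 338, 21, 5, 49], [5, 351, 24, 39, 317], [332, 357, 7, 15, 47], [335, 379, 8, 21, 118], [232, 389, 41, 11, 314], [108, 393, 16, 7, 67]]
```

```bash
python3 -c "
from cell import job
print(job.hand_in())"
```

```text
the job is handed in; nothing more can be done
None
```

The job is handed in: both covers present are stacked in the carrier (square to about 1 mm, but the stack sits roughly 4 mm towards the end stop), the bar rests in both notches within about 1–2 mm of centre, the spatula lies flat on the mat, and the other stock is unmoved.

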